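# Fill a jar on the bead-filling track

## Robot

A 6-joint arm with a two-finger parallel gripper is mounted at the origin on the work surface. World frame = base frame: x ahead of the robot, y to its left, z up, the work surface at z = 0. Lengths are in mm, angles in rad, forces in N, time in s.
With the tool pointing down it reaches from about 300 to 775 mm from the base axis. Payload 14.6 kg.
Tool frame: the origin (TCP) lies midway between the tips of the shut fingers; the grasp point (between the pads) lies behind it (manip.grip_depth is the z of the grasp point in the tool frame, in mm); z points along the fingers, y is the line along which they close (so a half turn about z gives the same grasp; the last joint's range is limited). The gripper opens to 94 mm and grips with 3 to 60 N. Pads are 16 mm wide; open, the fingers measure 119 mm over their backs; the gripper's body (75 mm by 177 mm) begins 78 mm behind the grasp point.
Start: joints at [-1.226, 0.3, 1.521, -0, 1.321, -0.067], TCP at [220.135, -504.014, 205.446] pointing down, gripper open.
Joint ranges: [-3.03, 3.03], [-0.79, 2.21], [0.23, 2.52], [-1.04, 4.18], [0, 3.07], [-2.55, 2.55]. Speed limits (rad/s): [2.22, 2.22, 2.57, 3.14, 3.14, 3.14].

## Interface

Orientations are given as [roll, pitch, yaw] about the fixed x, y, z axes, in that order (R = Rz(yaw) Ry(pitch) Rx(roll)).
In Python, from cell import manip gives the robot as it stands.
- The arm moves only by the shell command python3 nudge.py 'ROWS' [OPENING] [FORCE]. ROWS is a JSON list of rows, 1 to 5 of them, each of 6 numbers: dx, dy, dz in mm, then a rotation vector rx, ry, rz in rad; each row is the pose to reach, as a shift and turn from the pose commanded when the command began, along the tool's axes at that moment; what a row does not reach only later rows make up. A row lasts 1/10 s, in which the tool goes at most 50 mm and 0.15 rad, less where a joint would pass 70% of its speed; a pose out of reach is approached as far as the arm can. OPENING is the finger opening in mm, set as the command begins (- or left out keeps the last). The fingers move at their own pace and stop on an object; FORCE is the grip in N (left out, the last holds). Time passes only in rows, so rows that do not move let the fingers close. It prints the time, the measured TCP pose, the force, the opening and the grip force at its end. Input that does not fit is refused with a message, and nothing moves.
- manip.read_state(): the state, without advancing time (a new reading comes with each control period).
- manip.camera(name): name is "scene" or "top" or "wrist"; returns (picture, depth): 384x512x3 uint8, red, green, blue; 384x512 float32, mm along the optical axis (not along the pixel's ray), 0 where there is no reading.
- manip.camera_info(name): a dict with "K" (3x3 intrinsics, pixels), "rvec" (rotation vector, rad) and "tvec" (3), from world to camera coordinates, as OpenCV has them; the wrist camera has in their place "mount" (4x4, takes a point from camera to tool coordinates, whose origin is the TCP and whose axes are the flange's). Camera axes: x right, y down, z forward; pixel columns grow to the right and rows downward; lengths in mm; the calibration is good to about 2 mm. A picture is of the moment at which its call begins: read the wrist's pose just before it. camera_info takes no time and is no camera call.
- manip.sign_off(): hands the job in; it is judged then, once.
The state is a dict: "clock": time; "joints": joint angles; "qd": joint speeds; "effort": joint torques, N m; "eef_pos": TCP position; "eef_rot": TCP orientation; "wrist_force": force on the tool from outside, world axes, zero at the start; "moment": the same for the moment, N m; "finger_gap": finger opening in mm; "finger_force": force on a finger pad.
Only numpy, scipy, OpenCV 4.12 (cv2) and the standard library are available. Lean on these libraries where they do the work, as an engineer would, in place of code of your own. Each camera call takes 0.05 s, during which the arm holds its last target. There are 200 camera calls.

## Task

First stand all the blue jars square in one line on the open loading part of the filling track, clear of the funnel; only then push the whole row from its tail, as one straight block, until the leading jar is fully home against the red stop under the funnel and the others are closed up behind it. Then pour all the wooden beads from the orange scoop through the funnel into that leading jar, and set the scoop back upright on its rubber pad. Jars knocked out of the row must be put back in it, and the bowl, log, chisel and glue bottle left alone.

Things in the scene. Friction and masses are not known exactly. Their poses are not given: they have to be found in the camera images.
- track: Fixed filling track: plywood board 12 mm thick, with rails, a red stop and a steel funnel on a post. Origin on the bench, on the lane's middle line, under the funnel's axis. The lane runs along its y axis, +y towards the stop, z up; board y -365 (open loading end) to +40 mm. Open loading part, clear of the funnel: jar centres at y = -360 to -85 mm, best -145 or less.
- rail_end (a point): End of the -x side rail's flared lead-in (y = -111 mm). Both rails are 26 mm high above the board, inner faces at x = +33 and -33 mm. The +x rail runs the whole lane; the -x rail only from y = -85 mm (plus the flare) to the stop.
- stop (a point): Middle of the red end stop's face, at the track's y = +29 mm, 20 mm above the board; the stop is 40 mm high. A jar against it stands under the funnel (jar centre at y about 0).
- station (a point): Point on the track board's top (12 mm above the bench) under the funnel's axis: where the leading jar stands. The funnel's spout, 45 mm bore and 51 mm outside, ends 86 mm above this point, 6 mm over a jar's rim, so a jar can get here only by being pushed along the lane.
- funnel_mouth (a point): Centre of the funnel's mouth, in the plane of its rim, 163 mm above the bench; rim 140 mm across outside, 134 inside. Its post, 20 mm square and 137 mm high, stands at the track's x = +85 mm, y = 0.
- scoop: Orange scoop with a black carrying bar. Origin under its middle, z up, +x towards the lip. Tray 64 mm wide, back face at x = -48 mm, walls 36 mm high; floor 4 mm thick, flat to x = 22 mm, then a 24 degree ramp up to the open lip at x = 60 mm. Level it keeps the beads; tipped lip-down 45 to 55 degrees they roll out. 0.25 kg. Starts on the pad, its lip towards the robot.
- scoop_bar (a point): Middle of the scoop's carrying bar, 69 mm above the scoop's origin: bar 16 mm thick along the scoop's x, 22 mm high, 62 mm free between its two uprights along y. Best gripped from above with the fingers closing along the scoop's x.
- scoop_lip (a point): Middle of the scoop's pouring lip (60 mm ahead of its origin, 21 mm up).
- pad: Black rubber pad 160 x 110 x 4 mm fixed on the bench, the scoop's place. Origin under its centre.
- jar1: Blue square open jar, 56 x 56 mm, 80 mm tall, wall 3 mm, 120 g or so. Origin at the centre of its underside, z up, x and y square to its walls. All jars are alike; some may be absent.
- jar2: Blue square open jar, 56 x 56 mm, 80 mm tall, wall 3 mm, 120 g or so. Origin at the centre of its underside, z up, x and y square to its walls. All jars are alike; some may be absent.
- jar3: Blue square open jar, 56 x 56 mm, 80 mm tall, wall 3 mm, 120 g or so. Origin at the centre of its underside, z up, x and y square to its walls. All jars are alike; some may be absent.
- jar4: Blue square open jar, 56 x 56 mm, 80 mm tall, wall 3 mm, 120 g or so. Origin at the centre of its underside, z up, x and y square to its walls. All jars are alike; some may be absent.
- bead1_center (a point): Centre of a turned wooden bead, a ball of 20 mm diameter; starts in the scoop. Some may be absent.
- bead2_center (a point): Centre of a turned wooden bead, a ball of 20 mm diameter; starts in the scoop. Some may be absent.
- bead3_center (a point): Centre of a turned wooden bead, a ball of 20 mm diameter; starts in the scoop. Some may be absent.
- bead4_center (a point): Centre of a turned wooden bead, a ball of 20 mm diameter; starts in the scoop. Some may be absent.
- bead5_center (a point): Centre of a turned wooden bead, a ball of 20 mm diameter; starts in the scoop. Some may be absent.
- bowl: Turned wooden bowl, 150 mm wide, 60 mm high; bystander, origin under its centre.
- log: Standing piece of log, 90 mm diameter, 130 mm high; bystander, origin under its centre.
- chisel: Chisel with a wooden handle, 240 mm long, lying behind the track; bystander.
- glue: White glue bottle, 60 mm diameter, 160 mm high; bystander, origin under its centre.

How it is judged (in metres and radians):
On the way, in this order (a step that is already met when the one before it is completed fails the run):
1. all jars stand in line on the open loading part of the track, square and in the lane (x of jar1 in the frame of track between -0.012 and 0.012 m and z of jar1 in the frame of track between 0.006 and 0.018 m and angle between each of jar1, jar2, jar3, jar4's own z axis and vertical below 0.1 rad and (angle between the x axis of jar1 and the x axis of track, either way round below 0.22 rad or angle between the x axis of jar1 and the y axis of track, either way round below 0.22 rad) and y of jar1 in the frame of track between -0.36 and -0.085 m and x of jar2 in the frame of track between -0.012 and 0.012 m and z of jar2 in the frame of track between 0.006 and 0.018 m and (angle between the x axis of jar2 and the x axis of track, either way round below 0.22 rad or angle between the x axis of jar2 and the y axis of track, either way round below 0.22 rad) and y of jar2 in the frame of track between -0.36 and -0.085 m and x of jar3 in the frame of track between -0.012 and 0.012 m and z of jar3 in the frame of track between 0.006 and 0.018 m and (angle between the x axis of jar3 and the x axis of track, either way round below 0.22 rad or angle between the x axis of jar3 and the y axis of track, either way round below 0.22 rad) and y of jar3 in the frame of track between -0.36 and -0.085 m and x of jar4 in the frame of track between -0.012 and 0.012 m and z of jar4 in the frame of track between 0.006 and 0.018 m and (angle between the x axis of jar4 and the x axis of track, either way round below 0.22 rad or angle between the x axis of jar4 and the y axis of track, either way round below 0.22 rad) and y of jar4 in the frame of track between -0.36 and -0.085 m), for 0.2 s.
2. the row has been pushed home: one jar against the stop under the funnel, the others closed up behind it, none out of line (x of jar1 in the frame of track between -0.012 and 0.012 m and z of jar1 in the frame of track between 0.006 and 0.018 m and angle between each of jar1, jar2, jar3, jar4's own z axis and vertical below 0.1 rad and (angle between the x axis of jar1 and the x axis of track, either way round below 0.22 rad or angle between the x axis of jar1 and the y axis of track, either way round below 0.22 rad) and y of each of jar1, jar2, jar3, jar4 in the frame of track above -0.183 m and x of jar2 in the frame of track between -0.012 and 0.012 m and z of jar2 in the frame of track between 0.006 and 0.018 m and (angle between the x axis of jar2 and the x axis of track, either way round below 0.22 rad or angle between the x axis of jar2 and the y axis of track, either way round below 0.22 rad) and x of jar3 in the frame of track between -0.012 and 0.012 m and z of jar3 in the frame of track between 0.006 and 0.018 m and (angle between the x axis of jar3 and the x axis of track, either way round below 0.22 rad or angle between the x axis of jar3 and the y axis of track, either way round below 0.22 rad) and x of jar4 in the frame of track between -0.012 and 0.012 m and z of jar4 in the frame of track between 0.006 and 0.018 m and (angle between the x axis of jar4 and the x axis of track, either way round below 0.22 rad or angle between the x axis of jar4 and the y axis of track, either way round below 0.22 rad) and (y of jar1 in the frame of track above -0.006 m or y of jar2 in the frame of track between -0.006 and 0.006 m or y of jar3 in the frame of track between -0.006 and 0.006 m or y of jar4 in the frame of track between -0.006 and 0.006 m) and (y of jar1 in the frame of track above -0.065 m or y of jar2 in the frame of track between -0.065 and -0.047 m or y of jar3 in the frame of track between -0.065 and -0.047 m or y of jar4 in the frame of track between -0.065 and -0.047 m) and (y of jar1 in the frame of track above -0.124 m or y of jar2 in the frame of track between -0.124 and -0.1 m or y of jar3 in the frame of track between -0.124 and -0.1 m or y of jar4 in the frame of track between -0.124 and -0.1 m) and (y of jar2 in the frame of track above -0.006 m or y of jar1 in the frame of track between -0.006 and 0.006 m or y of jar3 in the frame of track between -0.006 and 0.006 m or y of jar4 in the frame of track between -0.006 and 0.006 m) and (y of jar2 in the frame of track above -0.065 m or y of jar1 in the frame of track between -0.065 and -0.047 m or y of jar3 in the frame of track between -0.065 and -0.047 m or y of jar4 in the frame of track between -0.065 and -0.047 m) and (y of jar2 in the frame of track above -0.124 m or y of jar1 in the frame of track between -0.124 and -0.1 m or y of jar3 in the frame of track between -0.124 and -0.1 m or y of jar4 in the frame of track between -0.124 and -0.1 m) and (y of jar3 in the frame of track above -0.006 m or y of jar1 in the frame of track between -0.006 and 0.006 m or y of jar2 in the frame of track between -0.006 and 0.006 m or y of jar4 in the frame of track between -0.006 and 0.006 m) and (y of jar3 in the frame of track above -0.065 m or y of jar1 in the frame of track between -0.065 and -0.047 m or y of jar2 in the frame of track between -0.065 and -0.047 m or y of jar4 in the frame of track between -0.065 and -0.047 m) and (y of jar3 in the frame of track above -0.124 m or y of jar1 in the frame of track between -0.124 and -0.1 m or y of jar2 in the frame of track between -0.124 and -0.1 m or y of jar4 in the frame of track between -0.124 and -0.1 m) and (y of jar4 in the frame of track above -0.006 m or y of jar1 in the frame of track between -0.006 and 0.006 m or y of jar2 in the frame of track between -0.006 and 0.006 m or y of jar3 in the frame of track between -0.006 and 0.006 m) and (y of jar4 in the frame of track above -0.065 m or y of jar1 in the frame of track between -0.065 and -0.047 m or y of jar2 in the frame of track between -0.065 and -0.047 m or y of jar3 in the frame of track between -0.065 and -0.047 m) and (y of jar4 in the frame of track above -0.124 m or y of jar1 in the frame of track between -0.124 and -0.1 m or y of jar2 in the frame of track between -0.124 and -0.1 m or y of jar3 in the frame of track between -0.124 and -0.1 m)), for 0.2 s.
3. all the beads are in the leading jar (horizontal distance between each of bead1_center, bead2_center, bead3_center, bead4_center, bead5_center and station below 0.034 m and height (world z) of each of bead1_center, bead2_center, bead3_center, bead4_center, bead5_center below 0.088 m), for 0.2 s.
At the end, for the whole second after the job is handed in: Every jar upright and square in the lane (12 mm, 0.22 rad), one within 6 mm of its place under the funnel, the others behind it in a closed row (6 mm plus 3 mm per jar); every bead in the jar under the funnel; scoop upright on its pad within 35 mm of its centre; all at rest (all of step 2 and all of step 3 and horizontal distance between scoop and pad below 0.035 m and angle between scoop's own z axis and vertical below 0.1 rad and height (world z) of scoop below 0.012 m and linear speed of each of jar1, jar2, jar3, jar4, scoop below 0.02 m/s); the robot touches nothing.
It fails at once if the bowl is disturbed (moved more than 40 mm) (distance of bowl from where it was at the start of the episode above 0.04 m).
It fails at once if the log is disturbed (moved more than 40 mm) (distance of log from where it was at the start of the episode above 0.04 m).
It fails at once if the chisel is disturbed (moved more than 40 mm) (distance of chisel from where it was at the start of the episode above 0.04 m).
It fails at once if the glue is disturbed (moved more than 40 mm) (distance of glue from where it was at the start of the episode above 0.04 m).
Of jar1, jar2, jar3, jar4 only 3 to 4 are there at a start; the rules pass over those that are not, and their reading is None.
Of bead1, bead2, bead3, bead4, bead5 only 3 to 5 are there at a start; the rules pass over those that are not, and their reading is None.
At some moment in a run one of jar1, jar2, jar3, jar4 may be knocked a few centimetres aside while the robot is not near it.
It also fails if it takes over 210 s, if anything falls off the work surface, if the arm or the gripper's body presses on something with over 40 N, if the wrist force passes 120 N, or if a joint passes its speed limit or range.

## Working session

There is one attempt and no reset: what is moved stays moved. The work goes in short steps, Python scripts to look and compute and a shell command to move; the robot and the scene stay as the last step left them, time stands still between calls to the robot, and variables do not carry over. Pictures are saved under pics/ and viewed, at most 14 in all, crops included, and the job is handed in when it is done.

```bash
ls; mkdir -p pics
python3 - <<'E'
from cell import manip
import cv2,numpy as np
for n in("top","scene"):
    p,d=manip.camera(n); cv2.imwrite(f"pics/{n}0.png",p[...,::-1]); np.savez(f"pics/{n}0.npz",p=p,d=d)
    print(n,manip.camera_info(n))
print(manip.read_state(),manip.grip_depth)
E
```

```text
cell.py
nudge.py
pics
top {'K': array([[434.12277068,   0.        , 257.24853517],
       [  0.        , 434.12277068, 187.2533873 ],
       [  0.        ,   0.        ,   1.        ]]), 'rvec': array([ 2.17209556, -2.20149233,  0.10140572]), 'tvec': array([   3.7957358 ,  601.27720326, 1522.63367512])}
scene {'K': array([[487.06657842,   0.        , 254.73971153],
       [  0.        , 487.06657842, 198.3550726 ],
       [  0.        ,   0.        ,   1.        ]]), 'rvec': array([ 0.9987486 ,  2.41675024, -1.10479494]), 'tvec': array([ 453.4738013 , -182.73829318, 1845.30369272])}
{'clock': 0.1, 'joints': array([-1.22560785e+00,  3.00405512e-01,  1.52152709e+00, -1.50452920e-05,
        1.32067528e+00, -6.66048570e-02]), 'qd': array([ 6.21171400e-04, -1.67472006e-03, -3.10278052e-03,  1.34884741e-05,
        5.88918887e-04,  2.60568347e-03]), 'effort': array([ 8.91763120e-04, -5.32646120e+01, -3.53284550e+01,  7.09935394e-02,
        2.34411901e-02, -4.72169154e-05]), 'eef_pos': array([ 220.05159156, -503.80657635,  204.94514128]), 'eef_rot': array([-3.14057871e+00, -5.30278119e-05,  4.11797035e-01]), 'wrist_force': array([-0.22098068,  0.47348237, -0.13385046]), 'moment': array([ 0.00865245, -0.01393871, -0.00397194]), 'finger_force': 0.0, 'finger_gap': 94.21751443663227} -18.8
```
View pics/top0.png

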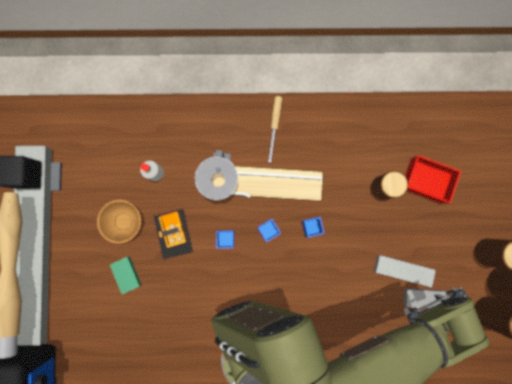

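View pics/scene0.png

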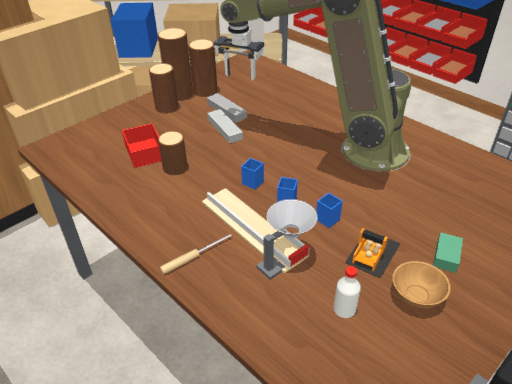

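The top view shows three jars at about (225,239), (269,230) and (314,227). The track runs from (322,185) to the funnel at (216,178), with its open side towards the robot. The scoop is at (173,231), the bowl at (119,221), the glue at (151,170), the log at (394,184) and the chisel at (274,130). The scene view agrees: three jars, and the scoop holds several beads.

Create h.py:
```python
from cell import manip
import cv2,numpy as np
from scipy.spatial.transform import Rotation as R
def pose():
    s=manip.read_state(); T=np.eye(4); T[:3,:3]=R.from_euler('xyz',s['eef_rot']).as_matrix(); T[:3,3]=s['eef_pos']; return T
def cam(n):
    """picture, depth, K, cam->world 4x4"""
    T=pose(); p,d=manip.camera(n); i=manip.camera_info(n); M=np.eye(4)
    if n=='wrist': M=T@i['mount']
    else:
        r=cv2.Rodrigues(i['rvec'])[0]; M[:3,:3]=r.T; M[:3,3]=-r.T@i['tvec']
    return p,d,i['K'],M
def cloud(d,K,M):
    v,u=np.indices(d.shape); P=np.stack([(u-K[0,2])*d/K[0,0],(v-K[1,2])*d/K[1,1],d],-1)
    P=P@M[:3,:3].T+M[:3,3]; P[d<=0]=np.nan; return P
def ray(uv,K,M,z):
    uv=np.atleast_2d(uv).astype(float); r=np.c_[(uv-K[:2,2])/[K[0,0],K[1,1]],np.ones(len(uv))]@M[:3,:3].T
    return M[:3,3]+r*((z-M[2,3])/r[:,2])[:,None]
def mask(p,lo,hi):
    return cv2.inRange(cv2.cvtColor(p,cv2.COLOR_RGB2HSV),lo,hi)>0
BLUE=((105,120,60),(125,255,255)); ORANGE=((10,180,120),(22,255,255))
def save(n,p): cv2.imwrite(f'pics/{n}.png',p[...,::-1])
def rects(m,P,minn):
    n,l=cv2.connectedComponents(m.astype(np.uint8)); out=[]
    for k in range(1,n):
        q=P[l==k]; q=q[~np.isnan(q[:,0])]
        if len(q)<minn: continue
        out.append((len(q),cv2.minAreaRect(q[:,:2].astype(np.float32)),np.percentile(q[:,2],[2,50,98]).round(0)))
    return out
```

Run:
```python
from h import *
np.set_printoptions(suppress=True,precision=1)
p,d,K,M=cam('top'); P=cloud(d,K,M)
print('bench z',np.nanmedian(P[270:290,170:200,2]))
b=mask(p,*BLUE)
for r in rects(b&(P[...,2]>60)&(P[...,2]<95),P,20): print('jar',r)
for r in rects(mask(p,*ORANGE)&(P[...,2]<70)&(P[...,1]<300),P,20): print('orange',r)
box=np.zeros(b.shape,bool); box[155:215,185:330]=1
for r in rects(box&(P[...,2]>8)&(P[...,2]<18),P,60): print('board',r)
for r in rects(box&(P[...,2]>27)&(P[...,2]<48),P,20): print('rail',r)
for r in rects(box&(P[...,2]>140),P,20): print('funnel',r)
dk=np.zeros(b.shape,bool); dk[200:265,145:200]=1
for r in rects(dk&(p.max(-1)<60),P,60): print('pad',r)
```

```text
bench z 0.5012363344961841
jar (45, ((459.6601257324219, -193.86924743652344), (52.80358123779297, 54.88438034057617), 12.977947235107422), array([63., 78., 87.]))
jar (33, ((454.8313293457031, -26.755489349365234), (40.086246490478516, 69.8620834350586), 70.9599838256836), array([65., 78., 84.]))
jar (40, ((423.14483642578125, 108.74777221679688), (50.99699783325195, 53.594608306884766), 0.19359058141708374), array([61., 77., 87.]))
jar (37, ((1.8240966796875, 676.3971557617188), (78.24381256103516, 5.826317310333252), 1.6891850233078003), array([86., 89., 94.]))
orange (178, ((461.713623046875, 275.35980224609375), (119.21189880371094, 48.829612731933594), 0.029183069244027138), array([ 3., 21., 58.]))
board (317, ((657.8795166015625, -82.01199340820312), (307.7667541503906, 18.490535736083984), 85.0826187133789), array([ 8., 13., 17.]))
board (108, ((630.4744873046875, 136.18502807617188), (43.43048858642578, 43.41053771972656), 89.29834747314453), array([ 8., 12., 17.]))
board (1414, ((600.0204467773438, -81.83047485351562), (312.43505859375, 78.762939453125), 85.67820739746094), array([ 8., 12., 17.]))
rail (214, ((642.8927612304688, -82.16607666015625), (298.71514892578125, 9.198612213134766), 85.58113098144531), array([28., 38., 44.]))
rail (32, ((579.0737915039062, 54.68762969970703), (60.888450622558594, 8.168135643005371), 78.3078384399414), array([28., 37., 45.]))
funnel (748, ((622.478271484375, 129.5191650390625), (137.75921630859375, 133.74981689453125), 0.021766040474176407), array([141., 154., 166.]))
pad (69, ((384.6943054199219, 280.9469909667969), (23.985048294067383, 69.23319244384766), 9.463488578796387), array([-5.,  4., 10.]))
```

Run:
```python
from h import *
np.set_printoptions(suppress=True,precision=3)
i=manip.camera_info('wrist');print(i)
T=pose();
# goal: TCP at (480,-40,330) yaw 1.496
G=np.array([500,-60,330]); Rg=R.from_euler('xyz',[np.pi,0,1.496])
print(T[:3,:3].T@(G-T[:3,3]), (R.from_matrix(T[:3,:3]).inv()*Rg).as_rotvec())
```

```text
{'K': array([[337.626,   0.   , 253.359],
       [  0.   , 337.626, 189.828],
       [  0.   ,   0.   ,   1.   ]]), 'mount': array([[  -0.001,   -0.972,   -0.236,   67.293],
       [   1.   ,   -0.001,    0.001,    0.759],
       [  -0.001,   -0.236,    0.972, -178.546],
       [   0.   ,    0.   ,    0.   ,    1.   ]])}
[ 434.18  -294.802 -124.688] [-0.001 -0.001 -1.084]
```

```bash
cat > go.py <<'E'
import sys
from h import *
a=[float(x) for x in sys.argv[1:]]  # x y z yaw [tilt about tool x]
T=pose(); Rg=R.from_euler('xyz',[np.pi,0,a[3]])*R.from_rotvec([a[4] if len(a)>4 else 0,0,0])
print((T[:3,:3].T@(np.array(a[:3])-T[:3,3])).round(1),(R.from_matrix(T[:3,:3]).inv()*Rg).as_rotvec().round(3))
E
python3 nudge.py '[[45, -20, -20, 0, 0, -0.14], [90, -45, -60, 0, 0, -0.28], [130, -70, -90, 0, 0, -0.42], [170, -100, -120, 0, 0, -0.56], [215, -130, -125, 0, 0, -0.7]]' 94 && python3 go.py 500 -60 330 1.496
```

```text
clock: 0.65
eef_pos: [348.0, -325.8, 323.5]
eef_rot: [3.139, 0.001, 1.117]
wrist_force: [0.6, -0.6, 0.5]
finger_gap: 93.7
finger_force: 0.0
[305.6  20.   -6.7] [ 0.002  0.001 -0.379]
```

```bash
python3 nudge.py '[[50, 4, -5, 0, 0, -0.13], [100, 8, -7, 0, 0, -0.26], [150, 12, -7, 0, 0, -0.379], [200, 16, -7, 0, 0, -0.379], [250, 18, -7, 0, 0, -0.379]]' && python3 nudge.py '[[50, 4, 0, 0, 0, 0], [56, 4, 0, 0, 0, 0], [56, 4, 0, 0, 0, 0], [56, 4, 0, 0, 0, 0]]'
python3 - <<'E'
from h import *
p,d,K,M=cam('wrist'); save('w1',p); np.savez('w1.npz',p=p,d=d,K=K,M=M)
E
```

```text
clock: 1.15
eef_pos: [474.5, -109.7, 328.4]
eef_rot: [-3.142, 0.0, 1.491]
wrist_force: [1.4, -0.3, 0.6]
finger_gap: 93.9
finger_force: 0.0
clock: 1.55
eef_pos: [482.1, -57.1, 328.4]
eef_rot: [-3.141, 0.0, 1.49]
wrist_force: [0.6, -0.1, 0.6]
finger_gap: 94.1
finger_force: 0.0
```

View pics/w1.png

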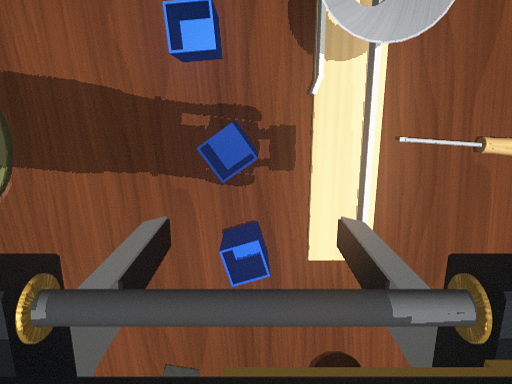

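The wrist view shows jars near (192,30), (228,152) and (245,255). The board runs from (310,260) up to the funnel, with the rail along about x=375 and the flare end at (317,92).

```bash
cat >> h.py <<'E'
def jars(p,P,minn=40,zt=80):
    out=[]
    m=mask(p,*BLUE)&(abs(P[...,2]-zt)<10)
    m=cv2.morphologyEx(m.astype(np.uint8),cv2.MORPH_CLOSE,np.ones((3,3)))>0
    m&=abs(P[...,2]-zt)<10
    for n,r,z in rects(m,P,minn):
        a=(r[2]+45)%90-45
        out.append((np.round(r[0],1),np.round(r[1],1),round(np.radians(a),3),z,n))
    return out
E
python3 - <<'E'
from h import *
np.set_printoptions(suppress=True,precision=3)
f=np.load('w1.npz');p,d,K,M=[f[k] for k in 'pdKM'];P=cloud(d,K,M)
print('bench',np.nanmedian(P[100:140,20:150,2]),'board',np.nanmedian(P[120:200,320:350,2]))
for j in jars(p,P): print(j)
box=np.zeros(d.shape,bool); box[0:300,290:400]=1
# rail top
for r in rects(box&(abs(P[...,2]-38)<6)&(p.min(-1)>120),P,50): print('rail',r)
# rail inner edge per row + board edge per row
L=[];B=[]
for v in range(60,215,3):
    row=np.where(box[v]&(abs(P[v,:,2]-38)<6)&(np.arange(512)>345))[0]
    if len(row): L.append(ray((row[0]-.5,v),K,M,38)[0,:2])
for v in range(110,250,3):
    row=np.where(box[v]&(abs(P[v,:,2]-12)<5)&(p[v,:,0]>150))[0]
    if len(row): B.append(ray((row[0]-.5,v),K,M,12)[0,:2])
for n,A in(('rail inner',L),('board edge',B)):
    A=np.array(A); c=np.polyfit(A[:,1],A[:,0],1); print(n,c,'std',np.std(A[:,0]-np.polyval(c,A[:,1])),'x at y=-82',np.polyval(c,-82))
# board near end
col=[np.where((abs(P[:,u,2]-12)<5)&(p[:,u,0]>150)&(np.arange(384)<300))[0].max() for u in range(315,350,5)]
print('end',ray([(u,c+.5) for u,c in zip(range(315,350,5),col)],K,M,12)[:,:2])
E
```

```text
bench -0.7662573830016868 board 11.262403041499397
(array([420.2, 108.9]), array([56.4, 56.3]), np.float64(0.005), array([71., 78., 81.]), 719)
(array([449.4, -43.3]), array([56.2, 55.8]), np.float64(0.533), array([71., 79., 81.]), 497)
(array([ 458.2, -196.5]), array([56.2, 57.5]), np.float64(0.219), array([70., 79., 81.]), 595)
rail (446, ((581.1910400390625, 76.67787170410156), (111.78339385986328, 12.471813201904297), 81.17628479003906), array([35., 37., 39.]))
rail (1153, ((645.5072631835938, -45.11299133300781), (249.052490234375, 8.827422142028809), 85.651123046875), array([35., 37., 39.]))
rail inner [  0.076 643.169] std 0.4535988675497177 x at y=-82 636.9287762457086
board edge [  0.074 571.308] std 0.5203111453572562 x at y=-82 565.2079610966225
end [[ 565.692 -232.142]
 [ 573.611 -232.785]
 [ 581.529 -233.427]
 [ 589.447 -234.07 ]
 [ 597.364 -234.712]
 [ 605.282 -235.355]
 [ 614.411 -164.149]]
```

```bash
python3 go.py 420.2 108.9 39 1.576
```

```text
[160.8 -75.2 289.4] [-0.     0.    -0.087]
```

```bash
python3 nudge.py '[[35, -16, 30, 0, 0, -0.03], [70, -32, 60, 0, 0, -0.06], [105, -48, 90, 0, 0, -0.087], [140, -64, 120, 0, 0, -0.087], [160.8, -75.2, 150, 0, 0, -0.087]]' 94; python3 nudge.py '[[0, 0, 20, 0, 0, 0], [0, 0, 40, 0, 0, 0], [0, 0, 40, 0, 0, 0]]'; python3 go.py 420.2 108.9 39 1.576
```

```text
clock: 2.1
eef_pos: [419.5, 110.6, 177.6]
eef_rot: [3.141, -0.0, 1.577]
wrist_force: [0.6, 0.4, -0.0]
finger_gap: 94.2
finger_force: 0.0
clock: 2.4
eef_pos: [419.3, 108.9, 136.6]
eef_rot: [-3.138, 0.001, 1.576]
wrist_force: [-0.8, 0.0, 0.4]
finger_gap: 94.0
finger_force: 0.0
[ 0.1  1.2 97.6] [-0.004  0.001  0.   ]
```

```bash
python3 nudge.py '[[0, 0.8, 40, 0, 0, 0], [0, 0.8, 75, 0, 0, 0], [0, 0.8, 98, 0, 0, 0], [0, 0.8, 98, 0, 0, 0], [0, 0.8, 98, 0, 0, 0]]'; python3 nudge.py '[[0, 0, 0, 0, 0, 0], [0, 0, 0, 0, 0, 0], [0, 0, 0, 0, 0, 0], [0, 0, 0, 0, 0, 0], [0, 0, 0, 0, 0, 0]]' 40 25
```

```text
clock: 2.9
eef_pos: [421.8, 109.6, 41.7]
eef_rot: [3.141, -0.0, 1.577]
wrist_force: [0.2, 0.8, 0.6]
finger_gap: 94.1
finger_force: 0.0
clock: 3.4
eef_pos: [421.1, 110.1, 40.7]
eef_rot: [3.141, -0.0, 1.578]
wrist_force: [0.3, 0.2, -0.2]
finger_gap: 57.5
finger_force: 0.0
```

```bash
python3 nudge.py '[[0, 0, 0, 0, 0, 0], [0, 0, 0, 0, 0, 0], [0, 0, -30, 0, 0, 0], [0, 0, -70, 0, 0, 0], [0, 0, -90, 0, 0, 0]]';  python3 go.py 608.7 -18.1 130 1.495
```

```text
clock: 3.9
eef_pos: [421.6, 110.3, 132.9]
eef_rot: [3.139, -0.0, 1.578]
wrist_force: [-0.1, 0.2, -1.8]
finger_gap: 56.0
finger_force: 25.0
[-129.7  186.2    3.4] [ 0.002 -0.     0.083]
```

```bash
python3 nudge.py '[[-45, 0, 0, 0, 0, 0.04], [-90, 10, 0, 0, 0, 0.083], [-120, 45, 0, 0, 0, 0.083], [-129.7, 90, 0, 0, 0, 0.083], [-129.7, 135, 0, 0, 0, 0.083]]';  python3 nudge.py '[[0, 45, 0, 0, 0, 0], [0, 51, 0, 0, 0, 0], [0, 51, 0, 0, 0, 0]]'; python3 go.py 608.7 -18.1 53 1.495
```

```text
clock: 4.4
eef_pos: [558.3, -20.5, 130.3]
eef_rot: [-3.142, 0.0, 1.492]
wrist_force: [0.6, 0.6, -0.5]
finger_gap: 56.0
finger_force: 25.0
clock: 4.7
eef_pos: [607.7, -22.5, 129.1]
eef_rot: [-3.14, -0.0, 1.495]
wrist_force: [-0.7, -0.1, -1.8]
finger_gap: 56.1
finger_force: 25.0
[ 4.5  0.8 76.1] [-0.002 -0.    -0.   ]
```

```bash
python3 nudge.py '[[4.5, 0.5, 30, 0, 0, 0], [4.5, 0.5, 55, 0, 0, 0], [4.5, 0.5, 70, 0, 0, 0], [4.5, 0.5, 75, 0, 0, 0], [4.5, 0.5, 75.5, 0, 0, 0]]'; python3 nudge.py '[[0, 0, 0, 0, 0, 0], [0, 0, 0, 0, 0, 0], [0, 0, 0, 0, 0, 0]]'; python3 go.py 608.7 -18.1 53 1.495
```

```text
clock: 5.2
eef_pos: [608.3, -18.1, 55.3]
eef_rot: [-3.142, -0.0, 1.495]
wrist_force: [-0.2, 0.3, -1.3]
finger_gap: 55.7
finger_force: 25.0
clock: 5.5
eef_pos: [608.9, -18.1, 55.8]
eef_rot: [3.14, 0.0, 1.495]
wrist_force: [0.2, -0.3, -2.3]
finger_gap: 56.0
finger_force: 25.0
[-0.  -0.2  2.8] [ 0.001  0.    -0.   ]
```

```bash
python3 nudge.py '[[0, 0, 2, 0, 0, 0], [0, 0, 3, 0, 0, 0], [0, 0, 3, 0, 0, 0], [0, 0, 3, 0, 0, 0]]'; python3 nudge.py '[[0, 0, 0, 0, 0, 0], [0, 0, 0, 0, 0, 0], [0, 0, 0, 0, 0, 0], [0, 0, 0, 0, 0, 0]]' 80; python3 nudge.py '[[0, 0, -40, 0, 0, 0], [0, 0, -80, 0, 0, 0], [0, 0, -90, 0, 0, 0], [0, 0, -90, 0, 0, 0]]' 94; python3 go.py 449.4 -43.3 140 2.104
```

```text
clock: 5.9
eef_pos: [608.8, -18.1, 52.7]
eef_rot: [3.141, 0.0, 1.495]
wrist_force: [-2.6, 0.2, 6.0]
finger_gap: 56.1
finger_force: 25.0
clock: 6.3
eef_pos: [608.6, -18.0, 51.9]
eef_rot: [-3.141, 0.0, 1.495]
wrist_force: [0.1, 0.3, -0.1]
finger_gap: 79.5
finger_force: 0.0
clock: 6.7
eef_pos: [609.3, -18.1, 143.5]
eef_rot: [3.139, 0.0, 1.495]
wrist_force: [-1.1, 0.7, -0.5]
finger_gap: 94.2
finger_force: 0.0
[ -37.3 -157.5    3. ] [ 0.003  0.001 -0.609]
```

```bash
python3 nudge.py '[[-9, -40, 3, 0, 0, -0.13], [-18, -80, 3, 0, 0, -0.26], [-27, -120, 3, 0, 0, -0.4], [-37.3, -157.5, 3, 0, 0, -0.53], [-37.3, -157.5, 3, 0, 0, -0.609]]'; python3 nudge.py '[[0, 0, 0, 0, 0, 0], [0, 0, 30, 0, 0, 0]]'; python3 go.py 449.4 -43.3 40 2.104
python3 - <<'E'
from h import *
p,d,K,M=cam('wrist');P=cloud(d,K,M)
for j in jars(p,P)+jars(p,P,40,92):print(j)
E
```

```text
clock: 7.2
eef_pos: [444.6, -43.5, 137.1]
eef_rot: [-3.138, -0.003, 2.108]
wrist_force: [1.5, -0.6, 0.3]
finger_gap: 94.2
finger_force: 0.0
clock: 7.4
eef_pos: [450.5, -43.5, 110.3]
eef_rot: [3.138, 0.003, 2.101]
wrist_force: [1.1, -0.4, -1.1]
finger_gap: 94.2
finger_force: 0.0
[ 1.  -1.1 70.3] [ 0.004  0.003 -0.003]
(array([449. , -43.1]), array([56.1, 57. ]), np.float64(0.535), array([71., 79., 80.]), 2282)
(array([580.5, -13.7]), array([28.2,  3.1]), np.float64(-0.057), array([70., 77., 88.]), 518)
(array([ 454.9, -183.2]), array([56.3, 31.4]), np.float64(0.24), array([70., 77., 80.]), 1151)
(array([580.2, -20.5]), array([14.4,  2.7]), np.float64(-0.014), array([82., 85., 90.]), 122)
```

```bash
python3 nudge.py '[[0, 0, 30, 0, 0, 0], [0, 0, 60, 0, 0, 0], [0, 0, 70, 0, 0, 0], [0, 0, 70, 0, 0, 0], [0, 0, 70, 0, 0, 0]]'; python3 nudge.py '[[0, 0, 0, 0, 0, 0], [0, 0, 0, 0, 0, 0], [0, 0, 0, 0, 0, 0], [0, 0, 0, 0, 0, 0], [0, 0, 0, 0, 0, 0]]' 40 25;  python3 nudge.py '[[0, 0, 0, 0, 0, 0], [0, 0, 0, 0, 0, 0], [0, 0, -30, 0, 0, 0], [0, 0, -70, 0, 0, 0], [0, 0, -90, 0, 0, 0]]';  python3 go.py 604.0 -79.9 130 1.495
```

```text
clock: 7.95
eef_pos: [449.3, -43.3, 39.7]
eef_rot: [3.141, 0.0, 2.103]
wrist_force: [0.1, 0.3, -0.9]
finger_gap: 93.7
finger_force: 0.0
clock: 8.45
eef_pos: [448.8, -43.3, 39.2]
eef_rot: [3.141, 0.0, 2.104]
wrist_force: [1.6, 0.6, -0.1]
finger_gap: 57.3
finger_force: 0.8
clock: 8.95
eef_pos: [449.3, -43.4, 131.5]
eef_rot: [3.14, 0.001, 2.104]
wrist_force: [1.3, 0.0, -1.8]
finger_gap: 56.4
finger_force: 25.0
[-110.1  114.7    1.8] [0.002 0.001 0.609]
```

```bash
python3 nudge.py '[[-22, 22, -25, 0, 0, 0.13], [-44, 46, -25, 0, 0, 0.26], [-66, 69, -25, 0, 0, 0.4], [-88, 92, -25, 0, 0, 0.53], [-110.1, 114.7, -25, 0, 0, 0.609]]';  python3 nudge.py '[[0, 0, 0, 0, 0, 0], [0, 0, 0, 0, 0, 0]]'; python3 go.py 604.0 -79.9 52.5 1.495
```

```text
clock: 9.45
eef_pos: [604.4, -80.1, 153.4]
eef_rot: [-3.141, -0.0, 1.49]
wrist_force: [0.3, -0.5, -0.8]
finger_gap: 55.8
finger_force: 25.0
clock: 9.65
eef_pos: [603.1, -79.8, 152.9]
eef_rot: [-3.14, -0.0, 1.496]
wrist_force: [-0.5, -1.2, -2.1]
finger_gap: 56.0
finger_force: 25.0
[ -0.    1.1 100.4] [-0.002 -0.     0.001]
```

```bash
python3 nudge.py '[[0, 1, 35, 0, 0, 0], [0, 1, 65, 0, 0, 0], [0, 1, 88, 0, 0, 0], [0, 1, 96, 0, 0, 0], [0, 1, 98, 0, 0, 0]]'; python3 nudge.py '[[0, 0, 1, 0, 0, 0], [0, 0, 2.5, 0, 0, 0], [0, 0, 3.5, 0, 0, 0], [0, 0, 3.5, 0, 0, 0]]'
```

```text
clock: 10.15
eef_pos: [603.8, -79.7, 55.7]
eef_rot: [-3.14, -0.0, 1.495]
wrist_force: [-0.0, 0.3, -0.9]
finger_gap: 55.5
finger_force: 25.0
clock: 10.55
eef_pos: [604.6, -79.9, 52.9]
eef_rot: [3.141, 0.0, 1.495]
wrist_force: [0.4, -0.5, -0.7]
finger_gap: 55.5
finger_force: 25.0
```

```bash
python3 nudge.py '[[0, 0, 1, 0, 0, 0], [0, 0, 1.5, 0, 0, 0], [0, 0, 1.5, 0, 0, 0]]';  python3 nudge.py '[[0, 0, 0, 0, 0, 0], [0, 0, 0, 0, 0, 0], [0, 0, 0, 0, 0, 0], [0, 0, 0, 0, 0, 0]]' 80; python3 nudge.py '[[0, 0, -40, 0, 0, 0], [0, 0, -80, 0, 0, 0], [0, 0, -90, 0, 0, 0], [0, 0, -90, 0, 0, 0]]' 94; python3 go.py 458.2 -196.5 140 1.79
```

```text
clock: 10.85
eef_pos: [604.5, -79.9, 51.2]
eef_rot: [3.141, -0.0, 1.495]
wrist_force: [-0.9, -0.4, 1.3]
finger_gap: 56.0
finger_force: 25.0
clock: 11.25
eef_pos: [604.5, -79.9, 51.0]
eef_rot: [3.142, 0.0, 1.495]
wrist_force: [-0.6, -0.5, -0.2]
finger_gap: 79.7
finger_force: 0.0
clock: 11.65
eef_pos: [605.1, -80.0, 142.5]
eef_rot: [3.139, 0.0, 1.495]
wrist_force: [0.1, -0.0, -0.3]
finger_gap: 93.6
finger_force: 0.0
[-127.3 -137.6    2.2] [ 0.003  0.001 -0.295]
```

```bash
python3 nudge.py '[[-30, -32, 0, 0, 0, -0.1], [-60, -65, 0, 0, 0, -0.2], [-95, -102, 0, 0, 0, -0.295], [-127.3, -137.6, 2, 0, 0, -0.295], [-127.3, -137.6, 20, 0, 0, -0.295]]'; python3 nudge.py '[[0, 0, 0, 0, 0, 0], [0, 0, 10, 0, 0, 0]]'; python3 go.py 458.2 -196.5 40 1.79
python3 - <<'E'
from h import *
p,d,K,M=cam('wrist');P=cloud(d,K,M)
for j in jars(p,P)+jars(p,P,40,92):print(j)
E
```

```text
clock: 12.15
eef_pos: [454.5, -198.9, 120.7]
eef_rot: [-3.141, 0.001, 1.786]
wrist_force: [0.4, 0.4, 0.4]
finger_gap: 93.8
finger_force: 0.0
clock: 12.35
eef_pos: [458.0, -196.2, 110.8]
eef_rot: [3.141, 0.0, 1.79]
wrist_force: [0.9, 0.4, -0.5]
finger_gap: 94.1
finger_force: 0.0
[-0.3  0.1 70.8] [ 0.  0. -0.]
(array([579.3, -84.9]), array([27.5, 63.9]), np.float64(0.415), array([70., 80., 89.]), 1922)
(array([ 458.1, -196.8]), array([56. , 56.8]), np.float64(0.22), array([71., 79., 81.]), 2281)
(array([577.6, -88.8]), array([20.5, 49.4]), np.float64(0.391), array([82., 89., 92.]), 1187)
```

```bash
python3 nudge.py '[[0, 0, 30, 0, 0, 0], [0, 0, 60, 0, 0, 0], [0, 0, 71, 0, 0, 0], [0, 0, 71, 0, 0, 0], [0, 0, 71, 0, 0, 0]]'; python3 nudge.py '[[0, 0, 0, 0, 0, 0], [0, 0, 0, 0, 0, 0], [0, 0, 0, 0, 0, 0], [0, 0, 0, 0, 0, 0], [0, 0, 0, 0, 0, 0]]' 40 25;  python3 nudge.py '[[0, 0, 0, 0, 0, 0], [0, 0, 0, 0, 0, 0], [0, 0, -35, 0, 0, 0], [0, 0, -80, 0, 0, 0], [0, 0, -110, 0, 0, 0]]';  python3 go.py 599.3 -141.7 150 1.495
python3 - <<'E'
from h import *
p,d,K,M=cam('top');P=cloud(d,K,M); save('t2',p[140:260,180:360].repeat(4,0).repeat(4,1))
for j in jars(p,P,20,92):print(j)
E
```

```text
clock: 12.9
eef_pos: [458.3, -196.4, 40.8]
eef_rot: [3.141, 0.001, 1.79]
wrist_force: [-0.0, 0.3, -0.1]
finger_gap: 93.6
finger_force: 0.0
clock: 13.4
eef_pos: [457.6, -196.4, 40.2]
eef_rot: [3.141, 0.0, 1.79]
wrist_force: [1.1, -1.1, 0.9]
finger_gap: 57.6
finger_force: 0.2
clock: 13.9
eef_pos: [457.8, -196.5, 152.4]
eef_rot: [3.141, 0.001, 1.79]
wrist_force: [0.6, 0.3, -2.0]
finger_gap: 55.7
finger_force: 25.0
[ 22.7 150.1   2.5] [0.001 0.001 0.295]
(array([595. , -63.6]), array([60.3, 27.4]), np.float64(0.717), array([85., 92., 99.]), 27)
(array([  1.6, 674.5]), array([82.5,  9.7]), np.float64(0.071), array([ 85.,  93., 102.]), 59)
```

View pics/t2.png

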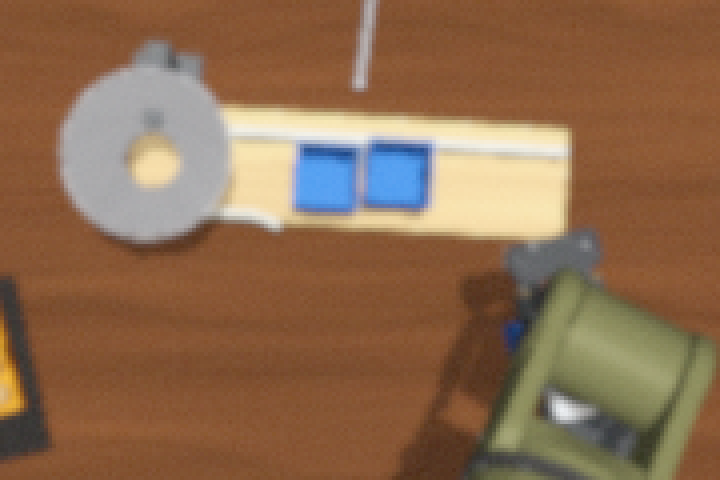

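The crop shows both placed jars standing square in the lane, at about (327,178) and (398,174) of it.

```bash
python3 nudge.py '[[5, 35, 0, 0, 0, 0.1], [10, 75, 0, 0, 0, 0.2], [16, 115, 0, 0, 0, 0.295], [22.7, 150.1, 0, 0, 0, 0.295], [22.7, 150.1, 0, 0, 0, 0.295]]';  python3 nudge.py '[[0, 0, 20, 0, 0, 0], [0, 0, 40, 0, 0, 0], [0, 0, 40, 0, 0, 0]]'; python3 go.py 599.3 -141.7 53.5 1.495
```

```text
clock: 14.45
eef_pos: [601.3, -139.7, 148.5]
eef_rot: [-3.141, -0.001, 1.497]
wrist_force: [0.1, -0.3, -2.0]
finger_gap: 55.7
finger_force: 25.0
clock: 14.75
eef_pos: [597.3, -141.4, 106.9]
eef_rot: [-3.136, -0.001, 1.495]
wrist_force: [-0.1, 0.4, -0.7]
finger_gap: 55.8
finger_force: 25.0
[-0.2  2.3 53.4] [-0.005 -0.001 -0.   ]
```

```bash
python3 nudge.py '[[0, 0.7, 30, 0, 0, 0], [0, 0.7, 50, 0, 0, 0], [0, 0.7, 54, 0, 0, 0], [0, 0.7, 55, 0, 0, 0], [0, 0.7, 56, 0, 0, 0]]'; python3 nudge.py '[[0, 0, 1, 0, 0, 0], [0, 0, 1, 0, 0, 0]]'
```

```text
clock: 15.25
eef_pos: [600.5, -142.0, 55.5]
eef_rot: [3.14, 0.0, 1.495]
wrist_force: [0.2, -0.0, -0.7]
finger_gap: 55.7
finger_force: 25.0
clock: 15.45
eef_pos: [600.1, -141.8, 53.7]
eef_rot: [3.141, 0.0, 1.495]
wrist_force: [1.1, 0.8, -1.8]
finger_gap: 56.0
finger_force: 25.0
```

```bash
python3 nudge.py '[[0, 0, 1, 0, 0, 0], [0, 0, 2, 0, 0, 0], [0, 0, 2, 0, 0, 0]]';  python3 nudge.py '[[0, 0, 0, 0, 0, 0], [0, 0, 0, 0, 0, 0], [0, 0, 0, 0, 0, 0], [0, 0, 0, 0, 0, 0]]' 80; python3 nudge.py '[[0, 0, -40, 0, 0, 0], [0, 0, -80, 0, 0, 0], [-20, 0, -120, 0, 0, 0], [-40, 0, -160, 0, 0, 0], [-60, 0, -200, 0, 0, 0]]' 94;python3 nudge.py '[[0, 0, -20, 0, 0, 0], [0, 0, -20, 0, 0, 0], [0, 0, -20, 0, 0, 0]]'
cat > look.py <<'E'
import sys
from h import *
th=-0.076; O=np.array([619.9,129.5]); A=np.array([[np.cos(th),-np.sin(th)],[np.sin(th),np.cos(th)]])
p,d,K,M=cam('wrist');P=cloud(d,K,M); np.savez('last.npz',p=p,d=d,K=K,M=M)
print('z',manip.read_state()['eef_pos'])
for c,s,a,z,n in jars(p,P,60,92)+jars(p,P,60,78): print(c,s,a,z,n,'track',((c-O)@A).round(1),round(a-th,3))
if len(sys.argv)>1: save(sys.argv[1],p)
E
python3 look.py w3
```

```text
clock: 15.75
eef_pos: [600.1, -141.7, 52.2]
eef_rot: [3.141, 0.0, 1.495]
wrist_force: [-4.1, 1.4, 8.9]
finger_gap: 55.7
finger_force: 25.0
clock: 16.15
eef_pos: [599.9, -141.6, 50.9]
eef_rot: [-3.142, -0.0, 1.495]
wrist_force: [-0.1, 0.0, -0.6]
finger_gap: 79.2
finger_force: 0.0
clock: 16.65
eef_pos: [595.0, -202.0, 252.8]
eef_rot: [3.141, 0.0, 1.495]
wrist_force: [0.7, 0.4, -0.8]
finger_gap: 93.7
finger_force: 0.0
clock: 16.95
eef_pos: [595.2, -201.3, 270.1]
eef_rot: [-3.141, -0.0, 1.495]
wrist_force: [-0.3, 0.6, -0.6]
finger_gap: 93.9
finger_force: 0.0
z [ 595.00237571 -201.13429393  269.31828027]
[606.1 -47.2] [ 1.  54.5] -0.078 [82. 86. 90.] 133 track [  -0.3 -177.2] -0.002
[611.3 -61.8] [52.8 18.6] 0.126 [82. 87. 92.] 146 track [   5.9 -191.4] 0.202
[ 586.6 -156.9] [38.2 73.2] 0.723 [83. 91. 93.] 295 track [ -11.5 -288.1] 0.799
[605.9 -47.2] [ 1.  54.6] -0.078 [69. 78. 88.] 278 track [  -0.5 -177.3] -0.002
[611. -81.] [49.  50.3] -0.076 [68. 78. 88.] 370 track [   7.1 -210.6] 0.0
[ 600.  -139.8] [45.2 50.3] -0.075 [69. 73. 88.] 129 track [   0.6 -270. ] 0.001
```

View pics/w3.png

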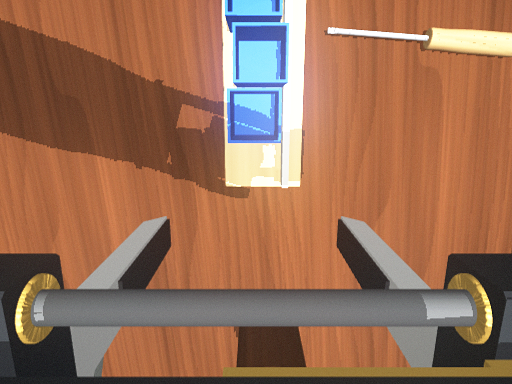

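Three square jars sit in the lane at about (260,53), (253,115) and, at the picture's top edge, (253,5). The middle one is slightly towards the rail. Their rims are paler, so I'll widen the mask.

```bash
sed -i 's/BLUE=((105,120,60)/BLUE=((92,90,60)/' h.py; python3 look.py
```

```text
z [ 594.99047025 -200.9898802   269.12939073]
[606.8 -41. ] [14.5 55.3] -0.108 [82. 91. 93.] 390 track [-1.00e-01 -1.71e+02] -0.032
[610.5 -81.8] [56.3 54.5] -0.081 [83. 91. 93.] 837 track [   6.7 -211.4] -0.005
[ 599.9 -142.3] [54.5 55.7] -0.078 [83. 91. 93.] 579 track [   0.7 -272.5] -0.002
[606.  -47.2] [ 1.  54.2] -0.078 [69. 78. 87.] 270 track [  -0.4 -177.2] -0.002
[610.9 -80.9] [48.9 50.3] -0.08 [69. 79. 88.] 361 track [   7.  -210.5] -0.004
[ 599.8 -142.3] [50.2 50.2] -0.076 [68. 79. 86.] 199 track [   0.6 -272.5] 0.0
```

```bash
python3 nudge.py '[[0, 0, 45, 0, 0, 0], [0, 0, 90, 0, 0, 0], [0, 0, 130, 0, 0, 0], [0, 0, 130, 0, 0, 0], [0, 0, 130, 0, 0, 0]]' 26; python3 go.py 597.3 -194.7 36 1.495
```

```text
clock: 17.55
eef_pos: [595.4, -201.3, 141.4]
eef_rot: [-3.141, -0.0, 1.495]
wrist_force: [0.2, 0.3, 0.6]
finger_gap: 57.3
finger_force: 0.0
[  6.6   1.5 105.4] [-0.001 -0.     0.   ]
```

```bash
python3 nudge.py '[[2, 1.5, 15, 0, 0, 0], [4, 1.5, 30, 0, 0, 0], [5, 1.5, 55, 0, 0, 0], [6, 1.5, 85, 0, 0, 0], [6.5, 1.5, 105, 0, 0, 0]]' 26; python3 nudge.py '[[0, 0, 0, 0, 0, 0], [0, 0, 0, 0, 0, 0]]'; python3 go.py 597.3 -194.7 36 1.495
```

```text
clock: 18.05
eef_pos: [596.7, -194.6, 33.8]
eef_rot: [-3.14, -0.0, 1.495]
wrist_force: [0.6, -0.7, -0.5]
finger_gap: 26.2
finger_force: 0.0
clock: 18.25
eef_pos: [597.6, -195.1, 36.5]
eef_rot: [3.141, 0.0, 1.495]
wrist_force: [-0.5, -0.6, 0.8]
finger_gap: 25.9
finger_force: 0.0
[ 0.4 -0.3  0.5] [ 0.  0. -0.]
```

```bash
python3 nudge.py '[[8, 0, 0, 0, 0, 0], [16, 0, 0, 0, 0, 0], [24, 0, 0, 0, 0, 0], [32, 0, 0, 0, 0, 0], [40, 0, 0, 0, 0, 0]]';python3 nudge.py '[[8, 0, 0, 0, 0, 0], [16, 0, 0, 0, 0, 0], [24, 0, 0, 0, 0, 0], [32, 0, 0, 0, 0, 0], [40, 0, 0, 0, 0, 0]]'; python3 nudge.py '[[8, 0, 0, 0, 0, 0], [16, 0, 0, 0, 0, 0], [24, 0, 0, 0, 0, 0], [32, 0, 0, 0, 0, 0], [40, 0, 0, 0, 0, 0]]'
python3 - <<'E'
from h import *
p,d,K,M=cam('top'); save('t3',p[140:260,180:360].repeat(4,0).repeat(4,1))
E
```

```text
clock: 18.75
eef_pos: [600.9, -155.2, 37.0]
eef_rot: [3.14, 0.001, 1.495]
wrist_force: [-0.5, -6.3, 5.5]
finger_gap: 26.2
finger_force: 3.1
clock: 19.25
eef_pos: [603.9, -115.3, 37.0]
eef_rot: [3.14, 0.001, 1.495]
wrist_force: [0.1, -6.0, 5.1]
finger_gap: 26.2
finger_force: 3.2
clock: 19.75
eef_pos: [607.0, -75.4, 37.1]
eef_rot: [3.14, 0.001, 1.495]
wrist_force: [-0.1, -6.3, 5.0]
finger_gap: 26.0
finger_force: 3.3
```

View pics/t3.png

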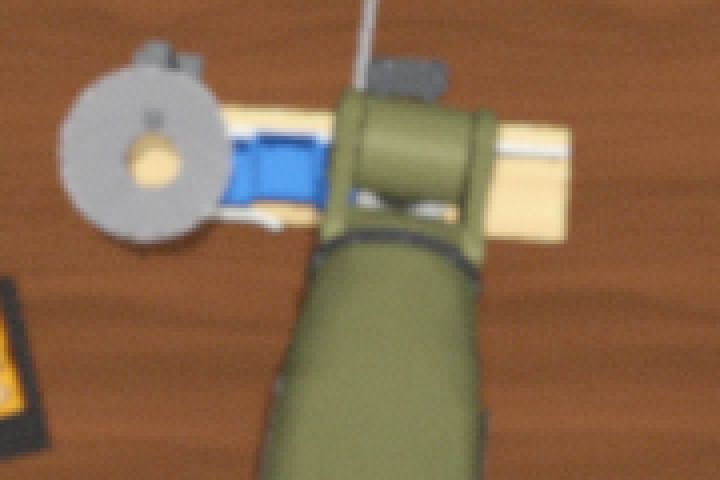

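The leader is entering under the funnel at crop (240,170), and the row looks straight.

```bash
python3 nudge.py '[[8, 0, 0, 0, 0, 0], [16, 0, 0, 0, 0, 0], [24, 0, 0, 0, 0, 0], [32, 0, 0, 0, 0, 0], [40, 0, 0, 0, 0, 0]]'; python3 nudge.py '[[3, 0, 0, 0, 0, 0], [6, 0, 0, 0, 0, 0], [9, 0, 0, 0, 0, 0], [12, 0, 0, 0, 0, 0]]'; python3 nudge.py '[[1, 0, 0, 0, 0, 0], [2, 0, 0, 0, 0, 0], [3, 0, 0, 0, 0, 0], [4, 0, 0, 0, 0, 0]]'
```

```text
clock: 20.3
eef_pos: [609.9, -35.8, 36.9]
eef_rot: [3.14, 0.001, 1.495]
wrist_force: [-0.9, -7.3, 6.7]
finger_gap: 26.1
finger_force: 3.6
clock: 20.7
eef_pos: [610.8, -23.9, 36.9]
eef_rot: [3.14, 0.001, 1.495]
wrist_force: [-0.5, -6.9, 6.0]
finger_gap: 26.2
finger_force: 3.5
clock: 21.1
eef_pos: [611.1, -20.1, 36.9]
eef_rot: [3.14, 0.001, 1.495]
wrist_force: [-0.2, -7.3, 6.0]
finger_gap: 26.0
finger_force: 3.5
```

```bash
python3 nudge.py '[[1, 0, 0, 0, 0, 0], [2, 0, 0, 0, 0, 0], [3, 0, 0, 0, 0, 0], [3, 0, 0, 0, 0, 0]]'; python3 nudge.py '[[1, 0, 0, 0, 0, 0], [2, 0, 0, 0, 0, 0], [2, 0, 0, 0, 0, 0]]'
```

```text
clock: 21.5
eef_pos: [611.2, -18.6, 36.9]
eef_rot: [3.14, 0.003, 1.494]
wrist_force: [-2.0, -17.3, 5.7]
finger_gap: 25.9
finger_force: 8.6
clock: 21.8
eef_pos: [611.2, -18.5, 37.0]
eef_rot: [3.14, 0.005, 1.494]
wrist_force: [-4.5, -31.0, 8.2]
finger_gap: 25.7
finger_force: 15.7
```

```bash
python3 nudge.py '[[-15, 0, 0, 0, 0, 0], [-40, 0, 0, 0, 0, 0], [-75, 0, 0, 0, 0, 0], [-110, 0, -30, 0, 0, 0], [-140, 0, -75, 0, 0, 0]]';python3 nudge.py '[[0, 0, -45, 0, 0, 0], [0, 0, -90, 0, 0, 0], [0, 0, -135, 0, 0, 0], [0, 0, -170, 0, 0, 0], [0, 0, -170, 0, 0, 0]]' 94; python3 nudge.py '[[0, 0, 0, 0, 0, 0], [0, 0, 0, 0, 0, 0]]'; python3 look.py
python3 - <<'E'
from h import *
f=np.load('last.npz');a=f['p'];b=cam('scene')[0]; b=cv2.resize(b[150:300,200:400],None,fx=2.56,fy=2.56); save('w4',np.vstack([a[:215],b]))
E
```

```text
clock: 22.3
eef_pos: [599.1, -153.0, 106.4]
eef_rot: [-3.137, -0.001, 1.495]
wrist_force: [1.4, 0.2, 0.3]
finger_gap: 25.9
finger_force: 0.0
clock: 22.8
eef_pos: [601.7, -151.9, 283.1]
eef_rot: [3.134, 0.001, 1.495]
wrist_force: [0.5, 0.1, 0.1]
finger_gap: 62.7
finger_force: 0.0
clock: 23.0
eef_pos: [600.2, -151.7, 275.9]
eef_rot: [-3.139, -0.001, 1.495]
wrist_force: [0.8, 0.4, 0.4]
finger_gap: 78.5
finger_force: 0.0
z [ 600.20837931 -151.69809585  275.86630706]
[611.1   4. ] [29.5 55.7] -0.094 [82. 91. 93.] 521 track [   0.8 -125.8] -0.018
[609.6 -10. ] [ 0.8 54.7] -0.079 [68. 78. 88.] 228 track [   0.3 -139.9] -0.003
```

View pics/w4.png

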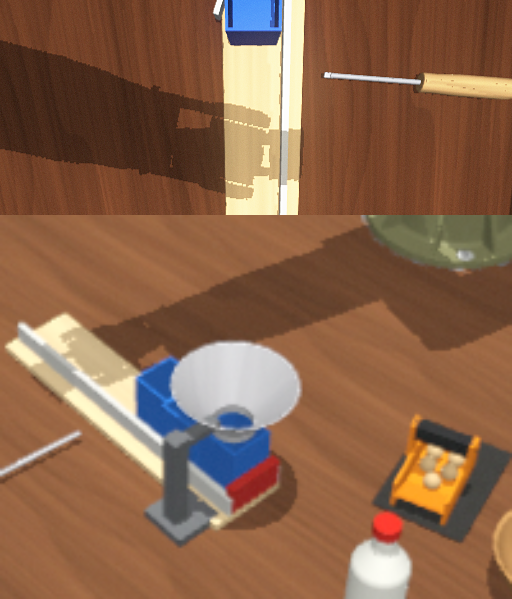

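The tail's back face is at track y −139.9 (expected −139), so the row is home and closed up. The scene crop shows the leader under the spout against the red stop, and the scoop with its beads at (430,465).

```bash
python3 go.py 465 195 300 1.571
```

```text
[ 335.5 -161.2  -23.3] [-0.002 -0.001 -0.076]
```

```bash
python3 nudge.py '[[42, -20, -15, 0, 0, 0], [84, -40, -24, 0, 0, 0], [126, -60, -24, 0, 0, -0.03], [168, -80, -24, 0, 0, -0.05], [210, -100, -24, 0, 0, -0.076]]';python3 nudge.py '[[42, -20, 0, 0, 0, 0], [84, -40, 0, 0, 0, 0], [126, -61, 0, 0, 0, 0], [126, -61, 0, 0, 0, 0], [126, -61, 0, 0, 0, 0]]' 94
python3 - <<'E'
from h import *
p,d,K,M=cam('wrist'); save('w5',p); np.savez('w5.npz',p=p,d=d,K=K,M=M)
E
```

```text
clock: 23.6
eef_pos: [515.7, 66.6, 300.8]
eef_rot: [-3.14, -0.0, 1.572]
wrist_force: [0.6, 0.4, 1.0]
finger_gap: 93.7
finger_force: 0.0
clock: 24.1
eef_pos: [455.4, 191.6, 301.0]
eef_rot: [-3.141, 0.0, 1.573]
wrist_force: [-0.6, 0.2, -0.1]
finger_gap: 94.0
finger_force: 0.0
```

View pics/w5.png

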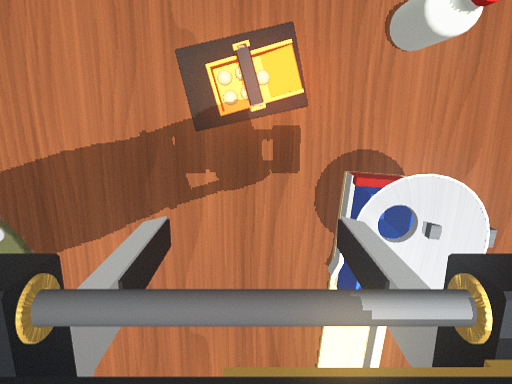

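The scoop is at (255,78) on the pad, with its bar from (241,43) to (260,108) and beads at (225,77), (230,97) and (263,77). The glue bottle is at (435,20). I'll check which end is the lip with a depth profile.

Run:
```python
from h import *
np.set_printoptions(suppress=True,precision=1,linewidth=200)
f=np.load('w5.npz');p,d,K,M=[f[k] for k in 'pdKM'];P=cloud(d,K,M)
box=np.zeros(d.shape,bool); box[15:140,165:320]=1
hsv=cv2.cvtColor(p,cv2.COLOR_RGB2HSV)
bar=box&(P[...,2]>70)&(P[...,2]<90)
for r in rects(bar,P,20): print('bar',r)
dark=bar&(p.max(-1)<110)
for r in rects(dark,P,20): print('darkbar',r)
for r in rects(box&(P[...,2]>33)&(P[...,2]<46),P,20): print('walls',r)
tall=box&(P[...,2]>8)&(P[...,2]<90)&(hsv[...,1]>120)
for r in rects(tall,P,200): print('scoop',r)
pad=box&(p.max(-1)<75)&(P[...,2]<9)&(P[...,2]>0)
q=P[pad]; print('pad',cv2.minAreaRect(q[:,:2].astype(np.float32)))
# profile along axis
c=np.array([458,275.]); r=[r for r in rects(bar,P,20)][0][1]
c=np.array(r[0]); a=np.radians(r[2]); 
for off in(0,):
  for th in(0.2,0.25):
    u=np.array([np.cos(th),np.sin(th)]); rel=P[...,:2]-c; s=rel@u; t=rel@np.array([-u[1],u[0]])
    for k in range(-70,75,5):
        m=box&(abs(s-k)<2.5)&(abs(t)<22); z=P[...,2][m]
        if len(z): print(k,np.percentile(z,[5,50,95]),end=' ')
    print()
```

```text
bar (1017, ((449.99566650390625, 292.9115905761719), (17.83597183227539, 73.86201477050781), 15.638744354248047), array([81., 83., 85.]))
walls (179, ((475.5529479980469, 331.1222229003906), (50.92646408081055, 4.299446105957031), 15.649389266967773), array([34., 39., 41.]))
walls (401, ((422.5943908691406, 285.23712158203125), (39.42346954345703, 64.06185150146484), 14.992406845092773), array([34., 39., 41.]))
walls (136, ((492.35284423828125, 273.5624694824219), (50.784637451171875, 3.9692883491516113), 15.771268844604492), array([38., 39., 41.]))
scoop (1737, ((483.70166015625, 300.6326599121094), (56.29942321777344, 67.54907989501953), 15.263567924499512), array([ 9., 19., 83.]))
scoop (664, ((424.310791015625, 284.9721374511719), (42.44566345214844, 70.89137268066406), 15.203619956970215), array([ 8., 38., 84.]))
pad ((379.04193115234375, 238.1003875732422), (15.043570518493652, 19.00762176513672), 13.78738021850586)
-70 [1.9 3.2 4.5] -65 [1.4 3.2 4.6] -60 [2.2 3.4 4.7] -55 [1.9 3.3 4.4] -50 [ 2.6 21.1 39.7] -45 [ 6.5 35.8 40.1] -40 [ 5.7  7.7 24.1] -35 [ 6.7 24.1 27.1] -30 [ 6.
[... 294 characters left out ...]
 45 [16.3 18.  20.1] 50 [18.4 20.5 22.3] 55 [20.7 22.5 24.6] 60 [22.3 24.4 26. ] 65 [ 1.7  3.5 24.8] 70 [-1.6  2.3  4.4] 
-70 [1.8 3.2 4.5] -65 [1.3 3.2 4.4] -60 [2.1 3.3 4.7] -55 [2.  3.3 4.5] -50 [ 2.6  3.9 39.6] -45 [ 6.8 36.5 40.2] -40 [ 5.8  7.8 23.8] -35 [ 6.7 24.2 27.1] -30 [ 7.  24.8 27.7] -25 [ 5.9 22.5 26.3] -20 [ 5.6  7.3 20.5] -15 [ 5.6  9.1 24.6] -10 [ 6.8 25.  82. ] -5 [81.7 83.1 84.4] 0 [82.  83.2 84.4] 5 [81.7 83.1 84.7] 10 [ 6.5 22.1 82.8] 15 [ 6.2  8.8 27.2] 20 [ 5.9  8.6 26.3] 25 [ 7.1  9.5 22.8] 30 [ 9.6 11.5 13.3] 35 [12.1 13.8 15.5] 40 [14.2 16.  17.7] 45 [16.4 18.1 20. ] 50 [18.6 20.6 22.3] 55 [20.9 22.5 24.9] 60 [22.5 24.4 26.1] 65 [ 1.6  3.4 22.7] 70 [-1.4  2.1  4.3]
```

The profile rises to the lip on the +x side, away from the robot, so the task's hint is wrong. Scoop yaw is 0.273, bar centre (450,293), bar top z 83. The sizes agree: back wall at −48, lip at +62.

```bash
cat > log.py <<'E'
from h import *
s=manip.read_state(); f=open('joints.txt','a'); f.write(' '.join(map(str,[*s['joints'],*s['eef_pos'],*s['eef_rot']]))+'\n'); print(s['joints'].round(3))
E
python3 log.py; python3 go.py 450 292.9 120 1.844
```

```text
[ 0.322  0.116  1.521 -0.     1.505  0.322]
[102.2  -5.7 181. ] [-0.001  0.    -0.273]
```

```bash
python3 - <<'E'
from h import *
f=np.load('w5.npz'); q=ray([(177,51),(293,22),(308,103),(197,130)],f['K'],f['M'],4); print('pad',q[:,:2].round(0),q.mean(0).round(0))
E
python3 nudge.py '[[25, -1, 20, 0, 0, -0.1], [50, -3, 60, 0, 0, -0.2], [75, -5, 100, 0, 0, -0.273], [102.2, -5.7, 145, 0, 0, -0.273], [102.2, -5.7, 181, 0, 0, -0.273]]' 50 50; python3 nudge.py '[[0, 0, 0, 0, 0, 0], [0, 0, 0, 0, 0, 0]]'; python3 go.py 450 292.9 54 1.844; python3 log.py
```

```text
pad [[354. 331.]
 [506. 366.]
 [529. 265.]
 [376. 228.]] [441. 297.   4.]
clock: 24.65
eef_pos: [450.2, 293.7, 118.0]
eef_rot: [-3.141, 0.0, 1.844]
wrist_force: [0.9, 0.7, -0.3]
finger_gap: 58.1
finger_force: 0.0
clock: 24.85
eef_pos: [450.9, 292.3, 121.3]
eef_rot: [-3.141, 0.0, 1.842]
wrist_force: [0.5, -0.0, 1.0]
finger_gap: 49.8
finger_force: 0.0
[ 0.9 -0.7 67.3] [-0.     0.    -0.002]
[ 0.507  0.357  1.651 -0.     1.134  0.236]
```

```bash
python3 nudge.py '[[0.5, -0.5, 30, 0, 0, 0], [0.5, -0.5, 55, 0, 0, 0], [0.5, -0.5, 66, 0, 0, 0], [0.5, -0.5, 66, 0, 0, 0]]'; python3 nudge.py '[[0, 0, 0, 0, 0, 0], [0, 0, 0, 0, 0, 0], [0, 0, 0, 0, 0, 0], [0, 0, 0, 0, 0, 0], [0, 0, 0, 0, 0, 0]]' 5 50;python3 nudge.py '[[0, 0, 0, 0, 0, 0], [0, 0, 0, 0, 0, 0], [0, 0, 0, 0, 0, 0], [0, 0, 0, 0, 0, 0], [0, 0, 0, 0, 0, 0]]' 5 50; python3 log.py
```

```text
clock: 25.25
eef_pos: [450.1, 293.1, 55.3]
eef_rot: [3.141, -0.0, 1.843]
wrist_force: [0.4, -0.2, 0.0]
finger_gap: 50.3
finger_force: 0.0
clock: 25.75
eef_pos: [449.8, 293.7, 55.0]
eef_rot: [3.141, -0.0, 1.844]
wrist_force: [0.8, 0.2, 2.5]
finger_gap: 15.7
finger_force: 50.0
clock: 26.25
eef_pos: [449.8, 293.7, 55.0]
eef_rot: [3.141, -0.0, 1.844]
wrist_force: [1.1, -0.1, 6.4]
finger_gap: 15.6
finger_force: 50.0
[0.51  0.446 1.702 0.    0.993 0.237]
```

```bash
python3 nudge.py '[[0, 0, -10, 0, 0, 0], [0, 0, -25, 0, 0, 0], [0, 0, -45, 0, 0, 0], [0, 0, -70, 0, 0, 0], [0, 0, -95, 0, 0, 0]]'; python3 nudge.py '[[0, 0, -25, 0, 0, 0], [0, 0, -50, 0, 0, 0], [0, 0, -75, 0, 0, 0], [0, 0, -93, 0, 0, 0], [0, 0, -105, 0, 0, 0]]'; python3 log.py;  python3 nudge.py '[[0, 0, 0, -0.05, 0, 0], [0, 0, 0, -0.12, 0, 0], [0, 0, 0, -0.2, 0, 0], [0, 0, 0, -0.2, 0, 0]]'; python3 log.py
cat > kin.py <<'E'
from h import *
from scipy.optimize import least_squares
Rz=lambda a:R.from_euler('z',a).as_matrix(); Ry=lambda a:R.from_euler('y',a).as_matrix()
def fk(q,c):
    a,h,L1,L2,L3,e,lat=c
    A=Rz(q[0]); p=A@np.array([a,lat,h]); A=A@Ry(q[1]); p=p+A@[0,0,L1]; A=A@Ry(q[2]); p=p+A@[e,0,L2]
    A=A@Rz(q[3])@Ry(q[4]); p=p+A@[0,0,L3]; A=A@Rz(q[5]); return p,A
D=np.loadtxt('joints.txt'); D=np.vstack([[-1.22560785e+00,3.00405512e-01,1.52152709e+00,-1.5e-05,1.32067528e+00,-6.66048570e-02,220.05,-503.8,204.9,-3.1406,0,0.4118],D])
res=lambda c:np.concatenate([fk(d[:6],c)[0]-d[6:9] for d in D]+[(np.array(c)-c0)*1e-3])
c0=np.array([0,250,350,350,200,0,37.])
C=least_squares(res,c0).x
A0=fk(D[0,:6],C)[1]; F=A0.T@R.from_euler('xyz',D[0,9:]).as_matrix()  # fixed flange->tool turn
if __name__=='__main__':
    print(C.round(1),res(C)[:-7].reshape(-1,3).round(1)); print(F.round(2))
    for d in D: print(R.from_matrix((fk(d[:6],C)[1]@F).T@R.from_euler('xyz',d[9:]).as_matrix()).magnitude().round(3))
E
python3 kin.py
```

```text
clock: 26.75
eef_pos: [448.9, 293.2, 150.4]
eef_rot: [-3.14, 0.0, 1.844]
wrist_force: [1.0, 0.1, -3.7]
finger_gap: 15.8
finger_force: 50.0
clock: 27.25
eef_pos: [449.3, 293.5, 255.9]
eef_rot: [3.141, -0.0, 1.844]
wrist_force: [0.1, 0.7, -3.9]
finger_gap: 15.6
finger_force: 50.0
[0.51  0.235 1.485 0.    1.421 0.237]
clock: 27.65
eef_pos: [448.3, 293.2, 254.3]
eef_rot: [2.942, 0.0, 1.844]
wrist_force: [-0.0, 0.1, -3.1]
finger_gap: 15.2
finger_force: 50.0
[ 0.537  0.121  1.636 -0.056  1.193  0.279]
[ -0.  221.2 424.3 447.5 270.7  41.   36.6] [[ 0. -0.  0.]
 [-0. -0. -0.]
 [-0. -0. -0.]
 [-0. -0. -0.]
 [ 0.  0. -0.]
 [ 0. -0. -0.]]
[[ 0. -1. -0.]
 [ 1.  0. -0.]
 [ 0. -0.  1.]]Traceback (most recent call last):
  File "kin.py", line 15, in <module>
    for d in D: print(R.from_matrix((fk(d[:6],C)[1]@F).T@R.from_euler('xyz',d[9:]).as_matrix()).magnitude().round(3))
                      ^^^^^^^^^^^^^^^^^^^^^^^^^^^^^^^^^^^^^^^^^^^^^^^^^^^^^^^^^^^^^^^^^^^^^^^^^^^^^^^^^^^^^^^^^^^
AttributeError: 'float' object has no attribute 'round'
```

```bash
cat > ik.py <<'E'
from kin import *
LO=np.array([-3.03,-.79,.23,-1.04,0,-2.55]);HI=np.array([3.03,2.21,2.52,4.18,3.07,2.55])
def ik(p,Rt,q0):
    def f(q):
        x,A=fk(q,C); return np.r_[(x-p)/100,R.from_matrix((A@F).T@Rt).as_rotvec()]
    s=least_squares(f,np.clip(q0,LO+.01,HI-.01),bounds=(LO,HI)); return s.x,np.linalg.norm(s.fun)
LIP=np.array([0,60,30.])
def pourpose(lip,phi,t):
    Rt=(R.from_euler('xyz',[np.pi,0,phi+np.pi/2])*R.from_rotvec([t,0,0])).as_matrix(); return lip-Rt@LIP,Rt
E
python3 - <<'E'
from ik import *
np.set_printoptions(suppress=True,precision=2)
m=np.array([619.9,129.5])
qs=D[-2,:6]
for phi in [-2.2,-1.9,-1.57,-1.2,-.8,0,.27,.8,1.2,1.57,1.9,2.2,2.5]:
    q=np.array([.2,.3,1.4,0,1.4,np.clip(.2-phi,-2.5,2.5)]); out=[]
    for t in [0,.2,.4,.6,.8,.95]:
        lip=np.r_[m-30*np.array([np.cos(phi),np.sin(phi)]),180]
        p,Rt=pourpose(lip,phi,t); q,e=ik(p,Rt,q); out.append(e)
        if t==0:q0=q
    print(phi,np.array(out),q0,q,p)
E
```

```text
-2.2 [0. 0. 0. 0. 0. 0.] [ 0.24  0.66  0.99 -0.    1.49  2.44] [-0.1   0.29  1.71  1.1   0.91  1.48] [643.73 162.24 246.26]
-1.9 [0. 0. 0. 0. 0. 0.] [ 0.27  0.61  1.07 -0.    1.46  2.17] [-0.14  0.4   1.57  1.03  1.2   1.35] [632.99 167.82 246.26]
-1.57 [0. 0. 0. 0. 0. 0.] [0.28 0.54 1.17 0.   1.43 1.85] [-0.14  0.52  1.38  0.94  1.49  1.22] [619.87 170.   246.26]
-1.2 [0. 0. 0. 0. 0. 0.] [0.29 0.47 1.28 0.   1.39 1.49] [-0.11  0.67  1.16  0.83  1.79  1.08] [605.23 167.25 246.26]
-0.8 [0. 0. 0. 0. 0. 0.] [0.27 0.39 1.4  0.   1.36 1.07] [-0.05  0.81  0.91  0.7   2.09  0.89] [591.68 158.55 246.26]
0 [0. 0. 0. 0. 0. 0.] [0.17 0.29 1.53 0.   1.33 0.17] [0.12 1.02 0.55 0.16 2.51 0.2 ] [579.4  129.5  246.26]
0.27 [0. 0. 0. 0. 0. 0.] [ 0.13  0.28  1.53  0.    1.33 -0.14] [ 0.18  1.03  0.53 -0.13  2.53 -0.16] [580.87 118.7  246.26]
0.8 [0. 0. 0. 0. 0. 0.] [ 0.05  0.32  1.48  0.    1.34 -0.75] [ 0.29  0.94  0.69 -0.57  2.31 -0.72] [591.68 100.45 246.26]
1.2 [0. 0. 0. 0. 0. 0.] [ 0.02  0.38  1.4   0.    1.36 -1.18] [ 0.36  0.82  0.9  -0.75  2.04 -0.97] [605.23  91.75 246.26]
1.57 [0. 0. 0. 0. 0. 0.] [ 0.    0.46  1.3  -0.    1.39 -1.57] [ 0.41  0.68  1.13 -0.86  1.75 -1.13] [619.87  89.   246.26]
1.9 [0. 0. 0. 0. 0. 0.] [ 0.01  0.53  1.19 -0.    1.42 -1.89] [ 0.43  0.55  1.33 -0.95  1.47 -1.25] [632.99  91.18 246.26]
2.2 [0. 0. 0. 0. 0. 0.] [ 0.03  0.59  1.1  -0.    1.45 -2.17] [ 0.43  0.44  1.51 -1.03  1.2  -1.37] [643.73  96.76 246.26]
2.5 [0.   0.   0.   0.   0.   0.03] [ 0.06  0.64  1.02 -0.    1.48 -2.44] [ 0.39  0.33  1.64 -1.04  0.91 -1.55] [652.35 105.26 246.26]
```

```bash
python3 go.py 528.4 103.9 265 1.844 -0.2
```

```text
[-203.9   27.6   -5.3] [-0.  0.  0.]
```

```bash
python3 nudge.py '[[-8, 1, -2, 0, 0, 0], [-22, 3, -4, 0, 0, 0], [-38, 5, -5, 0, 0, 0], [-56, 8, -5, 0, 0, 0], [-74, 10, -5, 0, 0, 0]]'; python3 nudge.py '[[-18, 2, 0, 0, 0, 0], [-36, 4, 0, 0, 0, 0], [-54, 7, 0, 0, 0, 0], [-72, 10, 0, 0, 0, 0], [-90, 12, 0, 0, 0, 0]]'; python3 nudge.py '[[-15, 2, 0, 0, 0, 0], [-26, 4, 0, 0, 0, 0], [-34, 5, 0, 0, 0, 0], [-39, 5.5, 0, 0, 0, 0], [-40, 5.6, 0, 0, 0, 0]]'; python3 go.py 528.4 103.9 222 1.844 -0.2; python3 -c "
from h import *
p,d,K,M=cam('scene'); save('s5',cv2.resize(p[120:270,200:400],None,fx=3,fy=3))"
```

```text
clock: 28.15
eef_pos: [478.5, 223.5, 261.4]
eef_rot: [2.944, -0.0, 1.844]
wrist_force: [0.6, -0.0, -3.3]
finger_gap: 15.6
finger_force: 50.0
clock: 28.65
eef_pos: [514.1, 139.8, 263.8]
eef_rot: [2.944, -0.001, 1.843]
wrist_force: [0.9, -0.0, -2.5]
finger_gap: 15.6
finger_force: 50.0
clock: 29.15
eef_pos: [529.7, 103.8, 264.9]
eef_rot: [2.942, -0.0, 1.844]
wrist_force: [0.1, 0.4, -3.0]
finger_gap: 15.7
finger_force: 50.0
[ 0.4 -9.7 41.8] [-0.001 -0.    -0.   ]
```

View pics/s5.png

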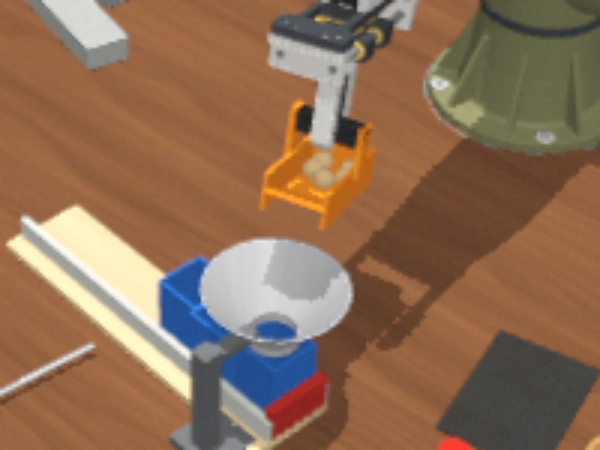

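The scoop hangs at (320,175) with the beads at (322,170) still in it, just short of the funnel at (275,290). The row stands undisturbed.

```bash
python3 nudge.py '[[0, -2, 8, 0.02, 0, 0], [0, -4, 18, 0.05, 0, 0], [0, -6, 28, 0.1, 0, 0], [0, -8, 36, 0.15, 0, 0], [0, -9.7, 41.8, 0.2, 0, 0]]'; python3 nudge.py '[[0, 0, 0, 0, 0, 0], [0, 0, 0, 0, 0, 0]]'; python3 go.py 528.4 103.9 222 1.844 0; python3 log.py; python3 kin.py | head -9
```

```text
clock: 29.7
eef_pos: [528.1, 104.1, 220.6]
eef_rot: [-3.137, -0.0, 1.844]
wrist_force: [-0.2, 0.2, -3.1]
finger_gap: 15.5
finger_force: 50.0
clock: 29.9
eef_pos: [528.4, 104.1, 221.4]
eef_rot: [-3.141, -0.0, 1.844]
wrist_force: [-0.3, -0.3, -2.3]
finger_gap: 15.5
finger_force: 50.0
[-0.2 -0.1 -0.6] [-0. -0.  0.]
[ 0.126  0.262  1.531  0.     1.348 -0.147]
[ -0.  221.2 424.3 447.5 270.7  40.9  36.6] [[ 0. -0.  0.]
 [-0. -0. -0.]
 [-0. -0. -0.]
 [-0. -0. -0.]
 [ 0.  0. -0.]
 [ 0. -0. -0.]
 [-0.  0. -0.]]
[[ 0. -1. -0.]
 [ 1.  0. -0.]Traceback (most recent call last):
  File "kin.py", line 15, in <module>
    for d in D: print(R.from_matrix((fk(d[:6],C)[1]@F).T@R.from_euler('xyz',d[9:]).as_matrix()).magnitude().round(3))
                      ^^^^^^^^^^^^^^^^^^^^^^^^^^^^^^^^^^^^^^^^^^^^^^^^^^^^^^^^^^^^^^^^^^^^^^^^^^^^^^^^^^^^^^^^^^^
AttributeError: 'float' object has no attribute 'round'
```

```bash
python3 nudge.py '[[0, 2.6, -4.7, 0.08, 0, 0], [0, 5.5, -9.2, 0.16, 0, 0], [0, 8.9, -13.4, 0.24, 0, 0], [0, 12.5, -17.4, 0.32, 0, 0], [0, 16.4, -21, 0.4, 0, 0]]'; python3 nudge.py '[[0, 1.6, -3, 0.05, 0, 0], [0, 3.3, -5.8, 0.1, 0, 0], [0, 5.2, -8.6, 0.15, 0, 0], [0, 7.2, -11.3, 0.2, 0, 0], [0, 9.3, -13.9, 0.25, 0, 0]]'; python3 nudge.py '[[0, 1.6, -3, 0.05, 0, 0], [0, 3.3, -5.8, 0.1, 0, 0], [0, 5.2, -8.6, 0.15, 0, 0], [0, 7.2, -11.3, 0.2, 0, 0], [0, 9.3, -13.9, 0.25, 0, 0]]'; python3 nudge.py '[[0, 0, 0, 0, 0, 0], [0, 0, 0, 0, 0, 0], [0, 0, 0, 0, 0, 0], [0, 0, 0, 0, 0, 0], [0, 0, 0, 0, 0, 0]]';  python3 -c "
from h import *
p,d,K,M=cam('scene'); save('s6',cv2.resize(p[120:270,200:400],None,fx=3,fy=3))"
```

```text
clock: 30.4
eef_pos: [544.5, 108.4, 243.8]
eef_rot: [-2.741, 0.0, 1.844]
wrist_force: [-0.3, -0.1, -2.6]
finger_gap: 15.6
finger_force: 50.0
clock: 30.9
eef_pos: [557.9, 112.1, 252.6]
eef_rot: [-2.492, 0.0, 1.844]
wrist_force: [0.9, -0.3, -2.2]
finger_gap: 15.9
finger_force: 50.0
clock: 31.4
eef_pos: [573.2, 116.4, 258.0]
eef_rot: [-2.242, -0.0, 1.844]
wrist_force: [-0.7, 0.1, -1.7]
finger_gap: 15.8
finger_force: 50.0
clock: 31.9
eef_pos: [572.8, 116.2, 258.3]
eef_rot: [-2.243, 0.0, 1.844]
wrist_force: [0.2, -0.6, -2.1]
finger_gap: 15.6
finger_force: 50.0
```

View pics/s6.png

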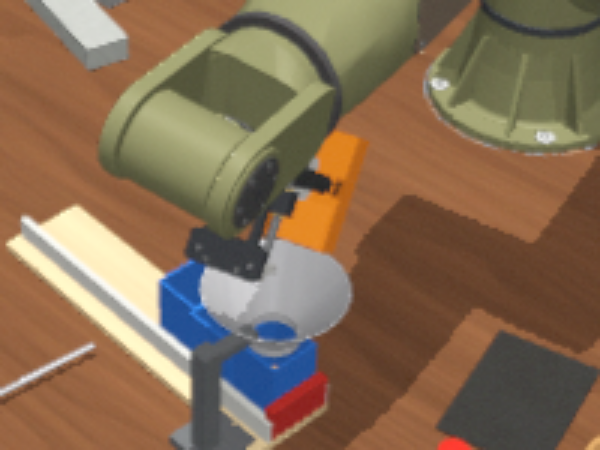

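The scoop is tipped over the funnel and no beads are visible outside it. I'll level the scoop, lift it and check.

```bash
python3 nudge.py '[[0, -3.8, 9.3, -0.15, 0, 0], [0, -6.2, 19.1, -0.3, 0, 0], [0, -7.1, 29.1, -0.45, 0, 0], [0, -6.5, 39.1, -0.6, 0, 0], [0, -4.3, 48.9, -0.75, 0, 0]]'; python3 nudge.py '[[0, -3.8, 9.3, -0.15, 0, 0], [0, -3.8, -15, -0.15, 0, 0], [0, -3.8, -40, -0.15, 0, 0], [0, -3.8, -40, -0.15, 0, 0]]'; python3 go.py 449.9 293.4 262 1.844 0
```

```text
clock: 32.45
eef_pos: [533.2, 105.2, 231.6]
eef_rot: [-3.0, 0.0, 1.844]
wrist_force: [2.0, 1.3, -2.0]
finger_gap: 15.6
finger_force: 50.0
clock: 32.85
eef_pos: [536.3, 105.9, 274.3]
eef_rot: [3.136, 0.001, 1.844]
wrist_force: [0.1, 0.4, -2.4]
finger_gap: 15.7
finger_force: 50.0
[203.9 -32.7  11.9] [ 0.006  0.001 -0.   ]
```

```bash
python3 nudge.py '[[35, -6, 0, 0, 0, 0], [75, -12, 0, 0, 0, 0], [115, -18, 5, 0, 0, 0], [155, -25, 10, 0, 0, 0], [190, -31, 11.5, 0, 0, 0]]'; python3 nudge.py '[[13, -1, 0, 0, 0, 0], [13, -1, 0, 0, 0, 0], [13, -1, 0, 0, 0, 0]]';python3 go.py 449.9 293.4 56 1.844 0; python3 -c "
from h import *
p=cam('scene')[0]; q=cam('top')[0]; save('s7',np.hstack([cv2.resize(p[110:280,230:430],None,fx=2.5,fy=2.5),cv2.resize(q[140:225,185:255],(300,425),interpolation=cv2.INTER_CUBIC)]))"
```

```text
clock: 33.35
eef_pos: [453.0, 281.7, 257.8]
eef_rot: [-3.14, 0.0, 1.844]
wrist_force: [1.0, -0.3, -3.3]
finger_gap: 15.8
finger_force: 50.0
clock: 33.65
eef_pos: [450.3, 292.0, 258.8]
eef_rot: [-3.141, 0.0, 1.844]
wrist_force: [0.4, 0.3, -2.8]
finger_gap: 15.7
finger_force: 50.0
[1.600e+00 1.000e-01 2.028e+02] [-0.001  0.    -0.   ]
```

View pics/s7.png

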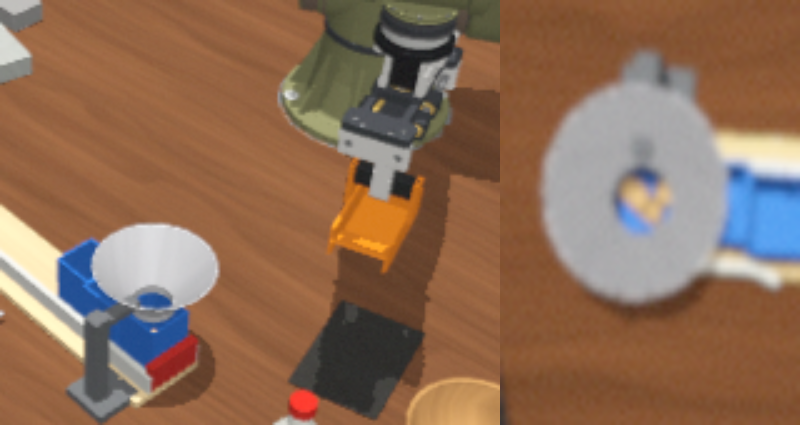

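The scoop is empty. The top view shows the beads in the jar through the spout at (643,197), and the pad is clear.

```bash
python3 nudge.py '[[1.5, 0, 35, 0, 0, 0], [1.5, 0, 75, 0, 0, 0], [1.5, 0, 115, 0, 0, 0], [1.5, 0, 150, 0, 0, 0], [1.5, 0, 175, 0, 0, 0]]'; python3 nudge.py '[[0, 0, 12, 0, 0, 0], [0, 0, 20, 0, 0, 0], [0, 0, 24, 0, 0, 0], [0, 0, 24, 0, 0, 0]]';python3 go.py 449.9 293.4 55 1.844 0
```

```text
clock: 34.25
eef_pos: [449.5, 292.6, 82.0]
eef_rot: [-3.14, 0.001, 1.842]
wrist_force: [0.6, -0.4, -1.3]
finger_gap: 15.5
finger_force: 50.0
clock: 34.65
eef_pos: [450.0, 294.1, 60.8]
eef_rot: [3.141, -0.0, 1.844]
wrist_force: [0.2, -0.8, -2.4]
finger_gap: 15.6
finger_force: 50.0
[-0.7 -0.3  5.8] [ 0.001 -0.    -0.   ]
```

```bash
python3 nudge.py '[[0, 0, 2, 0, 0, 0], [0, 0, 4, 0, 0, 0], [0, 0, 5.5, 0, 0, 0], [0, 0, 6, 0, 0, 0], [0, 0, 6, 0, 0, 0]]'; python3 nudge.py '[[0, 0, 0, 0, 0, 0], [0, 0, 0, 0, 0, 0], [0, 0, 0, 0, 0, 0], [0, 0, 0, 0, 0, 0], [0, 0, 0, 0, 0, 0]]' 45; python3 nudge.py '[[0, 0, -20, 0, 0, 0], [0, 0, -60, 0, 0, 0], [0, 0, -110, 0, 0, 0], [0, 0, -160, 0, 0, 0], [0, 0, -205, 0, 0, 0]]'; python3 go.py 480 -30 330 1.571
```

```text
clock: 35.15
eef_pos: [449.9, 294.2, 54.9]
eef_rot: [3.141, -0.0, 1.844]
wrist_force: [-1.4, -1.5, 4.0]
finger_gap: 15.5
finger_force: 50.0
clock: 35.65
eef_pos: [449.6, 294.1, 54.2]
eef_rot: [-3.142, -0.0, 1.844]
wrist_force: [0.6, 0.4, -0.5]
finger_gap: 44.7
finger_force: 0.0
clock: 36.15
eef_pos: [449.5, 294.0, 262.0]
eef_rot: [3.14, -0.0, 1.844]
wrist_force: [-0.1, -0.0, -0.2]
finger_gap: 45.2
finger_force: 0.0
[-320.2  -57.9  -68.2] [ 0.001 -0.     0.273]
```

```bash
python3 nudge.py '[[-40, -10, -20, 0, 0, 0.08], [-85, -20, -40, 0, 0, 0.16], [-130, -30, -60, 0, 0, 0.273], [-175, -40, -68, 0, 0, 0.273], [-220, -50, -68, 0, 0, 0.273]]'; python3 nudge.py '[[-45, 0, 0, 0, 0, 0], [-90, 0, 0, 0, 0, 0], [-125, 0, 0, 0, 0, 0], [-125, 0, 0, 0, 0, 0], [-125, 0, 0, 0, 0, 0]]'; python3 look.py
python3 - <<'E'
from h import *
a=np.load('last.npz')['p'];b,d,K,M=cam('scene'); b=cv2.resize(b[130:280,220:420],None,fx=2.56,fy=2.56); save('w8',np.vstack([a[:215],b]))
p,d,K,M=cam('top');P=cloud(d,K,M)
for r in rects(mask(p,*ORANGE)&(P[...,2]<70)&(P[...,1]<330)&(P[...,1]>200),P,15): print('scoop',r)
E
```

```text
clock: 36.65
eef_pos: [460.8, 67.1, 328.7]
eef_rot: [3.139, -0.0, 1.571]
wrist_force: [1.4, 0.0, -0.0]
finger_gap: 45.1
finger_force: 0.0
clock: 37.15
eef_pos: [460.7, -56.5, 327.2]
eef_rot: [-3.142, -0.0, 1.569]
wrist_force: [0.3, -0.2, -0.2]
finger_gap: 44.9
finger_force: 0.0
z [460.8016523  -55.78580073 327.26998242]
[615.7  38.4] [103.5  61.7] -0.19 [83. 91. 93.] 1176 track [  2.7 -91.2] -0.114
[644.4 124.2] [17.   1.9] -0.068 [69. 76. 87.] 99 track [24.8 -3.4] 0.008
[590.2  58.5] [107.7   8. ] -0.069 [68. 78. 88.] 412 track [-24.2 -73.1] 0.007
[646.7  59.8] [24.5  1.9] -0.051 [68. 79. 88.] 149 track [ 32.  -67.5] 0.025
[626.6  28.9] [34.  67.8] 0.685 [68. 78. 88.] 333 track [ 14.3 -99.8] 0.761
scoop (265, ((488.5675964355469, 298.26513671875), (58.76939010620117, 68.23096466064453), 8.369077682495117), array([ 2., 17., 45.]))
scoop (235, ((424.5699157714844, 288.68096923828125), (44.596927642822266, 78.51598358154297), 17.141101837158203), array([ 3., 10., 46.]))
```

View pics/w8.png

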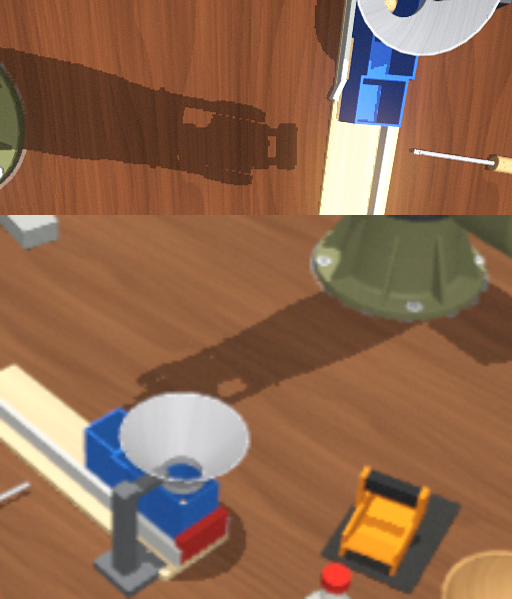

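The row is closed and home: the tail jar is at (383,100), with the next jar and the leader behind it under the funnel. The empty scoop is upright on its pad at (385,520), and the robot is clear of everything.

```bash
python3 nudge.py '[[0, 0, 0, 0, 0, 0], [0, 0, 0, 0, 0, 0], [0, 0, 0, 0, 0, 0]]'; python3 -c "
from cell import manip; print(manip.sign_off())"
```

```text
clock: 37.6
eef_pos: [460.8, -55.8, 327.3]
eef_rot: [3.142, -0.0, 1.571]
wrist_force: [-0.3, -0.0, -0.3]
finger_gap: 44.6
finger_force: 0.0
the job is handed in; nothing more can be done
None
```

I handed the job in at about 38 s; no verdict was returned. My last camera check showed all three jars closed up against the stop, the scoop empty with beads visible in the leading jar and none outside it, and the scoop upright on its pad.

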